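# Change over the packs in the e-bike battery dock

### The job

Change over the e-bike battery dock: take every charged pack (green band) out of the dock and lay it flat, ridge up, on the floor of the blue crate, and put every flat pack (orange band) from the shelf into a bay of its own, hooking its tongue under the lip on the dock's near side and then rotating the other end down until it sits level and fully home. When all that is done, swing the dock's sprung start lever with the red knob all the way to its stop and let it spring back. Leave the cans and the mallet head where they stand.

Things in the scene. Friction and masses are not known exactly. Their poses are not given: they have to be found in the camera images.
- dock: fixed grey charging dock, 220 x 266 x 63 mm (its x, y, z), three bays open to the top, 84 mm apart along y; steel lever block on its -y side out to y = -207 mm (45 mm high, cheeks to 69 mm). Origin: centre of the underside; a steel lip runs along the top of its near (-x) side; yaw varies
- crate: fixed open blue plastic crate, 250 x 214 x 55 mm outside (its x, y, z), walls and floor 5 mm; holds three packs side by side along its x, each lying along its y. Origin: centre of its underside
- start_lever (a joint): sprung start lever of the dock: 0 at rest (leaning 0.5 rad from vertical towards the dock's -x), 1.0 rad at its stop (leaning 0.5 rad towards +x). Turns about the dock's y axis at the point lever_pivot; a spring brings it back to 0; about 3 N at the knob holds it at the stop
- lever_knob (a point): centre of the red ball knob (30 mm across) on the lever, 95 mm from the pivot on a 10 mm steel stem; moves with the lever
- lever_pivot (a point): fixed pivot point of the lever, 55 mm above the shelf; axes parallel to the dock's
- bay0 (a point): bay 0: point on its floor, 45 mm above the shelf, where a home pack's origin lies (tongue to -x; axes as the dock's). 70 mm wide; floor x = -97.5 to 79 mm; walls 14 mm tall. Lip at the -x end: 14 mm overhang (to x = -83.5), underside 14, top 18 mm above the floor: tongue goes in tilted about 20 degrees, plain end up, then is lowered; never level from above. Own weight holds it
- bay1 (a point): bay 1: point on its floor, 45 mm above the shelf, where a home pack's origin lies (tongue to -x; axes as the dock's). 70 mm wide; floor x = -97.5 to 79 mm; walls 14 mm tall. Lip at the -x end: 14 mm overhang (to x = -83.5), underside 14, top 18 mm above the floor: tongue goes in tilted about 20 degrees, plain end up, then is lowered; never level from above. Own weight holds it
- bay2 (a point): bay 2: point on its floor, 45 mm above the shelf, where a home pack's origin lies (tongue to -x; axes as the dock's). 70 mm wide; floor x = -97.5 to 79 mm; walls 14 mm tall. Lip at the -x end: 14 mm overhang (to x = -83.5), underside 14, top 18 mm above the floor: tongue goes in tilted about 20 degrees, plain end up, then is lowered; never level from above. Own weight holds it
- charged1: charged battery pack, black, 0.55 kg. Body 150 x 64 x 40 mm (x, y, z); rubber grip ridge along the middle of its top, 90 x 22 mm, to z = 72 mm; grey tongue at the -x end, 20 x 44 x 7 mm, level with the underside, tip at x = -95 mm. Origin: centre of the body's underside, z up. Green band at +x end, green stripe on ridge. Starts home in a bay
- charged2: charged battery pack, black, 0.55 kg. Body 150 x 64 x 40 mm (x, y, z); rubber grip ridge along the middle of its top, 90 x 22 mm, to z = 72 mm; grey tongue at the -x end, 20 x 44 x 7 mm, level with the underside, tip at x = -95 mm. Origin: centre of the body's underside, z up. Green band at +x end, green stripe on ridge. Starts home in a bay
- charged3: charged battery pack, black, 0.55 kg. Body 150 x 64 x 40 mm (x, y, z); rubber grip ridge along the middle of its top, 90 x 22 mm, to z = 72 mm; grey tongue at the -x end, 20 x 44 x 7 mm, level with the underside, tip at x = -95 mm. Origin: centre of the body's underside, z up. Green band at +x end, green stripe on ridge. Starts home in a bay
- flat1: flat (empty) battery pack, black, 0.55 kg. Body 150 x 64 x 40 mm (x, y, z); rubber grip ridge along the middle of its top, 90 x 22 mm, to z = 72 mm; grey tongue at the -x end, 20 x 44 x 7 mm, level with the underside, tip at x = -95 mm. Origin: centre of the body's underside, z up. Orange band at +x end, orange stripe on ridge. Starts on the shelf
- flat2: flat (empty) battery pack, black, 0.55 kg. Body 150 x 64 x 40 mm (x, y, z); rubber grip ridge along the middle of its top, 90 x 22 mm, to z = 72 mm; grey tongue at the -x end, 20 x 44 x 7 mm, level with the underside, tip at x = -95 mm. Origin: centre of the body's underside, z up. Orange band at +x end, orange stripe on ridge. Starts on the shelf
- flat3: flat (empty) battery pack, black, 0.55 kg. Body 150 x 64 x 40 mm (x, y, z); rubber grip ridge along the middle of its top, 90 x 22 mm, to z = 72 mm; grey tongue at the -x end, 20 x 44 x 7 mm, level with the underside, tip at x = -95 mm. Origin: centre of the body's underside, z up. Orange band at +x end, orange stripe on ridge. Starts on the shelf
- can1: closed steel can, 74 mm across, 115 mm tall, standing; bystander. Origin: centre of its underside
- can2: closed steel can, 74 mm across, 115 mm tall, standing; bystander. Origin: centre of its underside
- can3: closed steel can, 74 mm across, 115 mm tall, standing; bystander. Origin: centre of its underside
- mallet_head: yellow hard silicone mallet head, 60 mm across, 96 mm tall, standing on one face; bystander. Origin: centre of its underside
There are look-alikes about, which are no part of the job. What is shaped like the flat1 but turquoise is not meant. Leave any turquoise look-alike of the charged1 alone.

How it is judged:
By the outcome, as a careful person would: the job done as asked, in the order asked, and still so for the second after the job is handed in, with the robot touching nothing.
Of charged1, charged2, charged3 only 2 to 3 are there at a start; the rules pass over those that are not, and their reading is None.
Of flat1, flat2, flat3 only 2 to 3 are there at a start; the rules pass over those that are not, and their reading is None.
At some moment in a run one of flat1, flat2, flat3 may be knocked a few centimetres aside while the robot is not near it.
It also fails if it takes over 210 s, if anything falls off the work surface, if the arm or the gripper's body presses on something with over 40 N, if the wrist force passes 120 N, or if a joint passes its speed limit or range.

### The arm

A 6-joint arm with a two-finger parallel gripper is mounted at the origin on the work surface. World frame = base frame: x ahead of the robot, y to its left, z up, the work surface at z = 0. Lengths are in m, angles in degrees, forces in N, time in s.
With the tool pointing down it reaches from about 0.3 to 0.75 m from the base axis. Payload 8.5 kg.
Tool frame: the origin (TCP) lies at the very end of the fingers, on their centre line; the grasp point (between the pads) lies 19 mm behind it; z points along the fingers, y is the direction in which the jaws open and shut (so a half turn about z gives the same grasp; the last joint's range is limited). The gripper opens to 85 mm and grips with 20 to 120 N. Pads are 22 mm wide; open, the fingers measure 114 mm over their backs; the gripper's body (76 mm by 85 mm) begins 54 mm behind the grasp point. The pads swing forward as they close: fully open they stand 13 mm farther back than shut.
Start: joints at [59.914, 21.807, 74.336, -0, 83.858, -12.336], TCP at [0.168, 0.524, 0.208] pointing down, gripper open.
Joint ranges: [-178.18, 178.18], [-50.72, 133.34], [12.68, 142.11], [-81.47, 261.47], [9.98, 163.14], [-165.26, 165.26]. Speed limits (degrees/s): [136.94, 136.94, 180, 180, 180, 180].

### API

Orientations are given as a 3x3 rotation matrix whose columns are the frame's x, y, z axes.
In Python, from rig import env, vision, close_job, spotter gives the robot as it stands. The module is installed in compiled form; this text tells all that it offers.
- The arm moves only by the tool jog_arm, never from a script. Its argument "plan" is a list that holds one entry, the list of rows, each a list of 6 numbers: the shift along the tool's x, y, z in units of 40 mm (1.0 is 40 mm), then the turn, a rotation vector about the tool's x, y, z in units of 0.15 rad (1.0 is 0.15 rad). A call has 1 to 10 rows; each row shifts and turns the commanded pose from where the row before left it, along the tool's axes as they then stand; what a row does not reach is not made up. A row lasts 1/10 s, in which the tool goes at most 50 mm and 8.59 degrees, less where a joint would pass 70% of its speed; a pose out of reach is approached as far as the arm can. A call with a number of a shift or a turn outside -1 to 1 is refused whole. A call with a gripper value outside its range is refused whole. "grip" is the opening, from -1 (shut) to 1 (fully open), set as the call begins (left out, the last holds). The fingers move at their own pace and stop on an object; "squeeze" is the grip in N (left out, the last holds). Time passes only in rows, so rows that do not move let the fingers close. It gives the time, the measured TCP pose, the force and the opening at its end, in the units of the state.
- env.observe(): the state, without advancing time (a new reading comes with each control period).
- vision.get_image(name): name is "scene" or "top" or "wrist"; returns (picture, depth): 400x640x3 uint8, red, green, blue; 400x640 float32, m along the optical axis (not along the pixel's ray), 0 where there is no reading.
- vision.camera_info(name): a dict with "fx", "fy", "cx", "cy" (pixels), "rvec" (rotation vector, rad) and "tvec" (3), from world to camera coordinates, as OpenCV has them. Camera axes: x right, y down, z forward; pixel columns grow to the right and rows downward; lengths in m; the calibration is good to about 2 mm. A picture is of the moment at which its call begins: read the wrist's pose just before it. camera_info takes no time and is no camera call; for the wrist camera it gives the pose at the moment of the call.
- close_job(): hands the job in, once; it reports no verdict.
Trained networks look in the newest picture that a camera, given by its name, has taken for a name from the list of things; names that differ only in an ending like _2 or _b are one class to them, and where a whole thing is asked for, a point or a joint stands for the part that bears it (a point fixed in the world has none). Each returns a list of dicts, best first, with "score" (0 to 1); they miss things now and then, are a little off and sometimes report something else, mostly with a low value. They report only what shows in the picture. A call takes as long as a camera call. They do not tell look-alikes from the thing itself.
- spotter.trace(camera, query): "pixels" (400x640 bool, what is visible of it) and "rect" ([left, top, right, bottom] in pixels, round what is visible of it).
The state is a dict: "time_s": time; "q": joint angles; "qvel": joint speeds; "joint_efforts": joint torques, N m; "position": TCP position; "tool_rot": TCP orientation; "ft_force": force on the tool from outside, world axes, zero at the start; "wrist_torque": the same for the moment, N m; "grip_width": finger opening in m.
Only numpy, scipy, OpenCV 4.12 (cv2) and the standard library are available. Lean on these libraries where they do the work, as an engineer would, in place of code of your own. Each camera call takes 0.05 s, during which the arm holds its last target.

## Working session

There is one attempt and no reset: what is moved stays moved. The work goes in short steps, Python scripts to look and compute and a tool call to move; the robot and the scene stay as the last step left them, time stands still between calls to the robot, and variables do not carry over. Pictures are saved under pics/ and viewed, and the job is handed in when it is done.

Besides the shell and the picture viewer there is one more tool, called after ">>>" by a JSON object that holds its "name" and its "arguments", one argument or row to a line. jog_arm: Moves the arm, as the interface text tells. Its arguments: {"type":"object","properties":{"plan":{"type":"array"},"grip":{"type":"number"},"squeeze":{"type":"number"}},"required":["plan"]}

```bash
mkdir -p pics; ls; cat > h.py <<'E'
import numpy as np, cv2
from rig import env, vision, close_job, spotter
def cam(name):
    c=vision.camera_info(name); K=np.array([[c['fx'],0,c['cx']],[0,c['fy'],c['cy']],[0,0,1]]); R,_=cv2.Rodrigues(np.array(c['rvec'],float)); return K,R,np.array(c['tvec'],float).reshape(3)
def cloud(name,depth,c=None):
    K,R,t=c or cam(name); v,u=np.mgrid[0:400,0:640]
    P=np.stack([(u-K[0,2])/K[0,0]*depth,(v-K[1,2])/K[1,1]*depth,depth],-1)
    W=(P-t)@R; W[depth<=0]=np.nan; return W
def proj(name,X):
    K,R,t=cam(name); p=(np.atleast_2d(X)@R.T+t)@K.T; return p[:,:2]/p[:,2:]
def save(n,im): cv2.imwrite('pics/'+n+'.png',cv2.cvtColor(im,cv2.COLOR_RGB2BGR))
E
python3 - <<'E'
from h import *
s=env.observe(); print({k:np.round(v,3).tolist() for k,v in s.items()})
for n in ['scene','top','wrist']:
    im,d=vision.get_image(n); save(n+'0',im); np.save(n+'0.npy',d); np.save(n+'0im.npy',im)
    K,R,t=cam(n); print(n,K[0,0],(-R.T@t).round(3),R.round(2).tolist())
E
```

```text
pics
{'time_s': 0.0, 'q': [59.914, 21.842, 74.387, 0.001, 83.859, -12.337], 'qvel': [0.006, -0.006, 0.098, -0.066, -0.031, 0.055], 'joint_efforts': [-0.0, -44.847, -23.127, -0.0, 0.005, 0.0], 'position': [0.167, 0.524, 0.207], 'tool_rot': [[-0.952, 0.305, -0.001], [0.305, 0.952, -0.001], [0.0, -0.001, -1.0]], 'ft_force': [-0.737, -0.055, 0.807], 'wrist_torque': [-0.03, -0.037, 0.039], 'grip_width': 0.085}
scene 458.9738625013629 [1.498 0.6   1.012] [[-0.49, 0.87, 0.0], [0.55, 0.31, -0.77], [-0.68, -0.37, -0.64]]
top 470.7672289666231 [0.308 0.078 1.4  ] [[-0.01, -1.0, 0.01], [-0.99, 0.01, -0.17], [0.17, -0.01, -0.99]]
wrist 282.03728491545127 [0.104 0.543 0.374] [[0.3, 0.95, -0.0], [0.92, -0.29, 0.26], [0.25, -0.08, -0.97]]
```

View pics/top0.png

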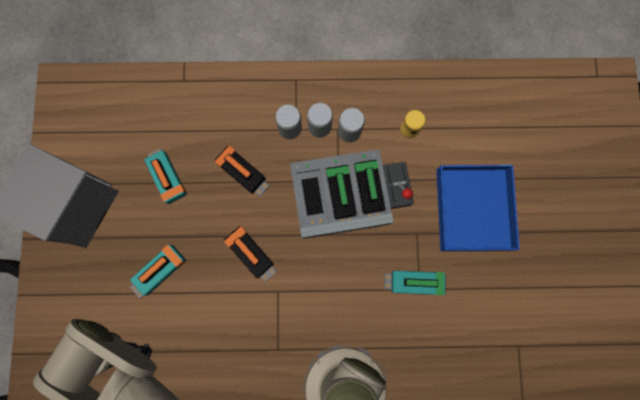

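View pics/scene0.png

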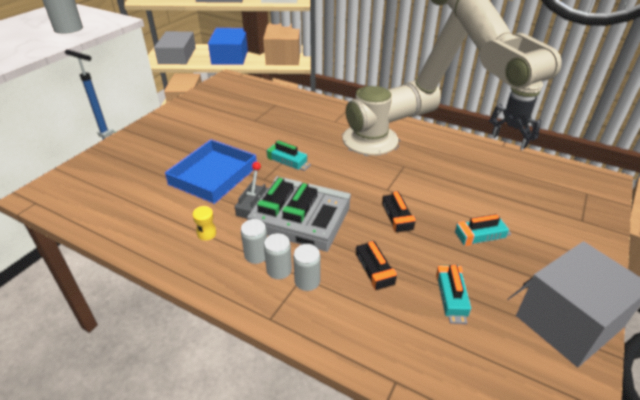

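View pics/wrist0.png

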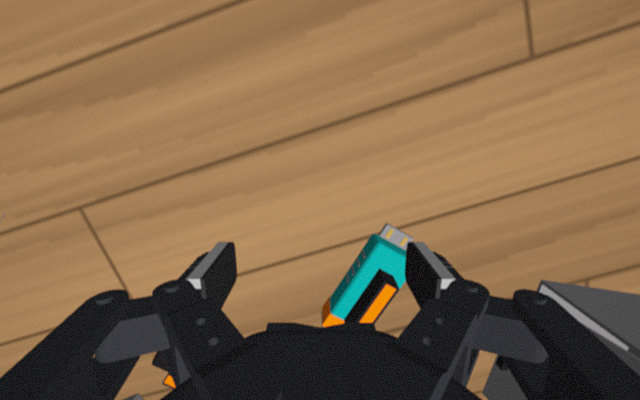

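The top view shows the dock at (342,192), with charged packs at (343,190) and (370,187) and the left bay at (312,195) apparently empty. The black flat packs are at (241,170) and (249,253). The turquoise look-alikes are at (165,176), (157,270) and (417,283), the crate at (478,208) and the lever knob at (407,193). A grey box at (60,195) may be hiding something.

```bash
cat >> h.py <<'E'
def packfit(W,mask,zb):
    """fit ridge/body of pack by planar cloud; zb = underside height"""
    P=W[mask]; P=P[~np.isnan(P[:,0])]; return P
E
python3 - <<'E'
from h import *
im,d=vision.get_image('top'); W=cloud('top',d)
for q in ['dock','crate','charged1','flat1','can1','mallet_head','lever_knob']:
    for r in spotter.trace('top',q):
        m=r['pixels']; P=W[m]; P=P[~np.isnan(P[:,0])]
        print(q,round(r['score'],2),np.round(r['rect']).tolist(),m.sum(),np.median(P,0).round(3) if len(P) else None, P.max(0).round(3))
for (u,v) in [(312,195),(300,170),(343,190),(60,195),(20,220),(85,215),(300,300),(50,100),(478,208)]:
    print((u,v),W[v,u].round(3))
for b in [(15,130,130,260)]:
    Q=W[b[1]:b[3],b[0]:b[2]]; m=Q[...,2]>.03; print(np.nanpercentile(Q[m],[1,50,99],axis=0).round(3))
K,R,t=cam('scene'); im,d=vision.get_image('scene');S=cloud('scene',d)
for (u,v) in [(550,290),(580,250),(520,290),(400,335)]: print(S[v,u].round(3))
E
```

```text
dock 0.57 [289.0, 154.0, 412.0, 237.0] 5477 [0.55  0.021 0.056] [0.691 0.152 0.157]
crate 0.66 [435.0, 164.0, 522.0, 249.0] 6835 [ 0.509 -0.405  0.005] [ 0.648 -0.285  0.064]
charged1 0.94 [357.0, 159.0, 384.0, 215.0] 1295 [ 0.559 -0.073  0.084] [ 0.649 -0.034  0.125]
charged1 0.77 [325.0, 164.0, 359.0, 223.0] 1322 [0.545 0.007 0.084] [0.636 0.047 0.124]
charged1 0.65 [385.0, 272.0, 443.0, 294.0] 1307 [ 0.295 -0.2    0.039] [ 0.327 -0.117  0.078]
flat1 0.74 [213.0, 148.0, 266.0, 195.0] 1195 [0.623 0.294 0.039] [0.699 0.375 0.078]
flat1 0.63 [143.0, 147.0, 185.0, 203.0] 1256 [0.61 0.52 0.04] [0.705 0.599 0.08 ]
flat1 0.57 [224.0, 232.0, 273.0, 282.0] 1204 [0.381 0.267 0.04 ] [0.456 0.344 0.079]
flat1 0.57 [132.0, 245.0, 185.0, 296.0] 1412 [0.336 0.531 0.04 ] [0.41  0.617 0.079]
flat1 0.21 [356.0, 160.0, 385.0, 216.0] 1253 [ 0.558 -0.073  0.085] [ 0.644 -0.036  0.125]
can1 0.87 [278.0, 106.0, 302.0, 141.0] 746 [0.752 0.154 0.111] [0.846 0.195 0.12 ]
can1 0.71 [312.0, 103.0, 332.0, 138.0] 734 [0.757 0.065 0.111] [0.82  0.101 0.123]
can1 0.6 [339.0, 109.0, 365.0, 140.0] 710 [ 0.741 -0.025  0.112] [0.833 0.009 0.121]
can1 0.3 [398.0, 182.0, 410.0, 200.0] 129 [ 0.536 -0.167  0.145] [ 0.577 -0.157  0.157]
mallet_head 0.86 [400.0, 109.0, 427.0, 141.0] 523 [ 0.75  -0.209  0.092] [ 0.806 -0.184  0.102]
mallet_head 0.41 [336.0, 109.0, 368.0, 142.0] 722 [ 0.741 -0.024  0.111] [0.79  0.009 0.121]
lever_knob 0.44 [397.0, 185.0, 414.0, 197.0] 118 [ 0.536 -0.167  0.146] [ 0.577 -0.157  0.157]
(312, 195) [0.549 0.088 0.05 ]
(300, 170) [0.621 0.122 0.061]
(343, 190) [0.551 0.001 0.111]
(60, 195) [0.537 0.755 0.167]
(20, 220) [0.471 0.855 0.167]
(85, 215) [0.494 0.726 0.084]
(300, 300) [ 0.248  0.127 -0.   ]
(50, 100) [0.868 0.9   0.002]
(478, 208) [ 0.512 -0.413 -0.004]
[[0.418 0.68  0.035]
 [0.533 0.77  0.162]
 [0.662 0.876 0.17 ]]
[0.624 0.737 0.155]
[0.456 0.784 0.161]
[0.586 0.682 0.08 ]
[ 0.806  0.451 -0.002]
```

```bash
python3 - <<'E'
from h import *
a=np.load('scene0im.npy')[220:400,470:640]; b=np.load('top0im.npy')[130:310,0:200]; c=np.load('top0im.npy')[140:250,270:425]
save('crop1',np.hstack([cv2.resize(a,(380,400),interpolation=2),cv2.resize(b,(400,400),interpolation=2)]))
save('crop2',cv2.resize(c,None,fx=5,fy=5,interpolation=2))
E
```

```text
(no output)
```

View pics/crop1.png

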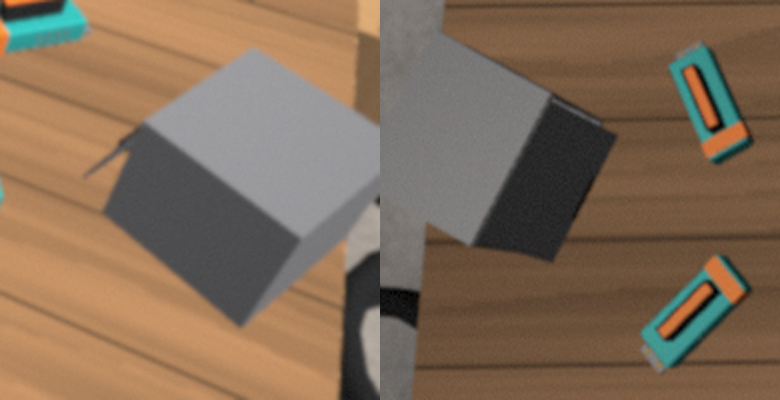

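View pics/crop2.png

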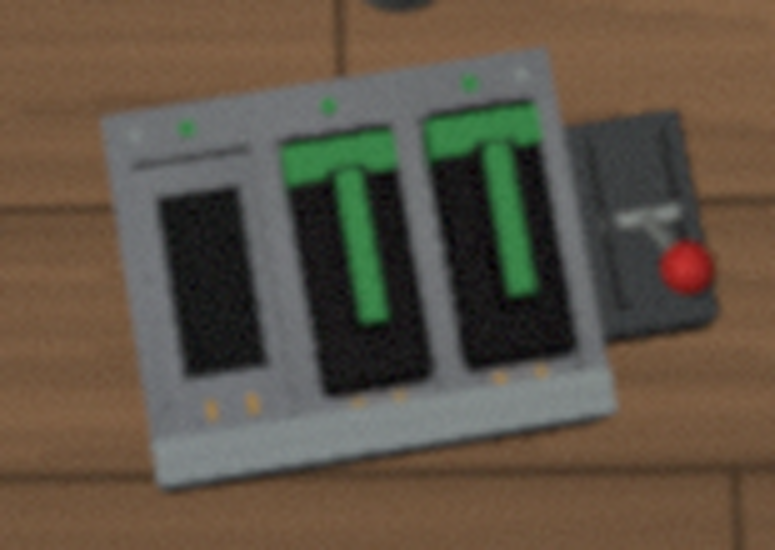

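```bash
python3 - <<'E'
from h import *
d=np.load('top0.npy');W=cloud('top',d)
for (u,v) in [(85,178),(117,191),(112,200),(108,198),(100,195),(90,190),(95,225),(85,245),(75,235),(60,240),(88,258-12),(50,246),(110,196),(45,150),(22,148)]: print((u,v),W[v,u].round(3))
S=cloud('scene',np.load('scene0.npy'))
for (u,v) in [(510,297),(520,288),(527,283),(535,275),(520,305),(516,312),(530,315),(575,360)]: print('s',(u,v),S[v,u].round(3))
s=env.observe();T=s['tool_rot'];K,R,t=cam('wrist');c=-R.T@t
print((T.T@(c-s['position'])).round(4),(T.T@R.T).round(3).tolist())
E
```

```text
(85, 178) [0.586 0.702 0.148]
(117, 191) [0.573 0.666 0.024]
(112, 200) [0.546 0.678 0.027]
(108, 198) [0.55  0.685 0.039]
(100, 195) [0.553 0.694 0.071]
(90, 190) [0.56  0.704 0.111]
(95, 225) [0.471 0.717 0.04 ]
(85, 245) [0.414 0.748 0.028]
(75, 235) [0.438 0.752 0.081]
(60, 240) [0.422 0.773 0.117]
(88, 246) [0.413 0.75  0.004]
(50, 246) [ 0.415  0.866 -0.003]
(110, 196) [0.555 0.679 0.039]
(45, 150) [ 0.709  0.904 -0.002]
(22, 148) [ 0.935  1.456 -0.754]
s (510, 297) [0.578 0.668 0.034]
s (520, 288) [0.586 0.68  0.087]
s (527, 283) [0.588 0.69  0.115]
s (535, 275) [0.603 0.697 0.164]
s (520, 305) [0.6   0.695 0.042]
s (516, 312) [ 0.585  0.695 -0.005]
s (530, 315) [0.615 0.724 0.038]
s (575, 360) [0.678 0.843 0.016]
[ 0.0663 -0.0007 -0.1665] [[0.001, -0.965, -0.261], [1.0, 0.001, 0.0], [0.0, -0.261, 0.965]]
```

The grey box (about 0.93 m out, and beyond reach) is scenery. Two black green-banded packs are in the dock, at (343,190) and (370,187). Two black orange-banded packs are on the shelf, at (241,170) and (249,253). The other three have turquoise bodies, so they are look-alikes. Next I'll fit the poses.

```bash
cat >> h.py <<'E'
def ridgefit(W,im,cx,cy,zb,col,rad=.11):
    """col 'g' or 'o'. ridge top points around cx,cy; returns centre, yaw of pack x (toward band)"""
    D=np.hypot(W[...,0]-cx,W[...,1]-cy)
    z=W[...,2]-zb
    m=(D<rad)&(z>.060)&(z<.085)
    n,lab,st,ce=cv2.connectedComponentsWithStats(m.astype(np.uint8),connectivity=8)
    if n<2: return None
    # component nearest
    k=1+np.argmin([np.hypot(*(np.nanmean(W[lab==i][:,:2],0)-[cx,cy])) + (1 if st[i,4]<40 else 0) for i in range(1,n)])
    P=W[lab==k]; c0=P[:,:2].mean(0)
    r=cv2.minAreaRect(P[:,:2].astype(np.float32))
    u,s,v=np.linalg.svd(P[:,:2]-c0,full_matrices=False); ax=v[0]
    h=cv2.cvtColor(im,cv2.COLOR_RGB2HSV); H,S_,V=h[...,0].astype(int),h[...,1],h[...,2]
    cm=(S_>110)&(V>60)&((abs(H-65)<22) if col=='g' else (abs(H-12)<10))
    bm=cm&(D<rad)&(z>.030)&(z<.055)
    b=W[bm][:,:2].mean(0) if bm.sum() else c0
    if (b-c0)@ax<0: ax=-ax
    return dict(c=c0,rect=r,n=len(P),yaw=np.degrees(np.arctan2(ax[1],ax[0])),zt=np.median(P[:,2]),band=b,nb=int(bm.sum()),db=(b-c0)@ax)
E
python3 - <<'E'
from h import *
im,d=vision.get_image('top'); W=cloud('top',d)
for nm,x,y,zb,c in [('cA',.559,-.073,.045,'g'),('cB',.545,.007,.045,'g'),('fA',.623,.294,0,'o'),('fB',.381,.267,0,'o')]:
    r=ridgefit(W,im,x,y,zb,c); print(nm,{k:np.round(v,4) if k!='rect' else (np.round(v[0],3),np.round(v[1],3)) for k,v in r.items()})
for k,(u,v,r) in dict(crate=(478,208,55)).items():
    Q=W[v-r:v+r,u-r:u+r]; m=(Q[...,2]>.045)&(Q[...,2]<.07); b=cv2.minAreaRect(Q[m][:,:2].astype(np.float32)); print(k,b,m.sum())
h=cv2.cvtColor(im,cv2.COLOR_RGB2HSV); m=(h[...,0]<6)|(h[...,0]>172); m&=(h[...,1]>150)&(h[...,2]>80); m[:,:395]=0;m[:,420:]=0; m[:180]=0;m[215:]=0
print('knob',m.sum(),np.nanmedian(W[m],0).round(4),np.nanmax(W[m],0))
Q=W[140:245,280:400]; m=(Q[...,2]>.056)&(Q[...,2]<.068); b=cv2.minAreaRect(Q[m][:,:2].astype(np.float32)); print('dock top',b,m.sum())
E
```

```text
cA {'c': array([ 0.5668, -0.076 ]), 'rect': (array([ 0.568, -0.076]), array([0.09 , 0.023])), 'n': np.int64(271), 'yaw': np.float64(8.5137), 'zt': np.float64(0.1162), 'band': array([ 0.6216, -0.0403]), 'nb': np.int64(271), 'db': np.float64(0.0595)}
cB {'c': array([0.5524, 0.0064]), 'rect': (array([0.553, 0.006]), array([0.091, 0.022])), 'n': np.int64(265), 'yaw': np.float64(8.8497), 'zt': np.float64(0.1162), 'band': array([ 0.6157, -0.006 ]), 'nb': np.int64(249), 'db': np.float64(0.0607)}
fA {'c': array([0.6325, 0.3042]), 'rect': (array([0.634, 0.305]), array([0.092, 0.022])), 'n': np.int64(244), 'yaw': np.float64(47.9797), 'zt': np.float64(0.0711), 'band': array([0.6688, 0.3472]), 'nb': np.int64(197), 'db': np.float64(0.0562)}
fB {'c': array([0.3874, 0.2756]), 'rect': (array([0.387, 0.276]), array([0.09 , 0.022])), 'n': np.int64(262), 'yaw': np.float64(40.9233), 'zt': np.float64(0.0713), 'band': array([0.4254, 0.312 ]), 'nb': np.int64(227), 'db': np.float64(0.0525)}
crate ((0.5071388483047485, -0.39545968174934387), (0.21750804781913757, 0.2506519854068756), 89.39376831054688) 709
knob 89 [ 0.5331 -0.1693  0.1469] [ 0.54850408 -0.15672469  0.15626088]
dock top ((0.5565783977508545, -0.013834580779075623), (0.22063226997852325, 0.3056561052799225), 8.51429557800293) 2464
```

```bash
cat >> h.py <<'E'
from scipy.spatial.transform import Rotation as Ro
def toolR(yaw,tilt=0):
    Rp=Ro.from_euler('z',yaw,degrees=True)*Ro.from_euler('y',-tilt,degrees=True)
    M=Rp.as_matrix(); return np.stack([-M[:,0],M[:,1],-M[:,2]],1)
def plan(p1,R1,n=None,vmax=.9,start=None):
    """rows from measured (or given) pose to p1,R1, rounded, error fed forward"""
    if start is None: s=env.observe(); p,R=np.array(s['position']),np.array(s['tool_rot'])
    else: p,R=start
    p1=np.array(p1,float); w=Ro.from_matrix(R.T@R1).as_rotvec()
    if n is None: n=int(np.ceil(max(np.linalg.norm(p1-p)/.04/vmax,np.linalg.norm(w)/.15/vmax,1)))
    rows=[];p0,R0=p.copy(),R.copy()
    for i in range(n):
        tp=p0+(p1-p0)*(i+1)/n; tR=R0@Ro.from_rotvec(w*(i+1)/n).as_matrix()
        a=R.T@(tp-p)/.04; b=Ro.from_matrix(R.T@tR).as_rotvec()/.15
        row=np.round(np.r_[a,b],2)+0.; rows.append(row.tolist())
        p=p+R@(row[:3]*.04); R=R@Ro.from_rotvec(row[3:]*.15).as_matrix()
    return rows,(p,R)
def show(rows):
    for i in range(0,len(rows),10): print('['+','.join('['+','.join('%g'%v for v in r)+']' for r in rows[i:i+10])+']')
E
python3 - <<'E'
from h import *
r1,st=plan([.40,.20,.28],toolR(4)); r2,st=plan([.567,-.076,.25],toolR(8.8),start=st); show(r1+r2)
E
```

```text
[[-0.67,-0.49,-0.15,0,0,-0.21],[-0.65,-0.52,-0.15,0,0,-0.21],[-0.63,-0.54,-0.15,0,0,-0.21],[-0.62,-0.55,-0.15,0,0,-0.21],[-0.6,-0.58,-0.16,0,0,-0.21],[-0.58,-0.59,-0.15,0,0,-0.22],[-0.56,-0.61,-0.15,0,0,-0.21],[-0.54,-0.63,-0.15,0,0,-0.21],[-0.52,-0.65,-0.15,0,0,-0.21],[-0.5,-0.66,-0.15,0,0,-0.21]]
[[-0.48,-0.68,-0.15,0,0,-0.21],[-0.46,-0.69,-0.15,0,0,-0.21],[-0.41,-0.8,0.08,0,0,-0.06],[-0.4,-0.8,0.09,0,0,-0.06],[-0.4,-0.8,0.08,0,0,-0.07],[-0.38,-0.81,0.08,0,0,-0.06],[-0.38,-0.81,0.09,0,0,-0.06],[-0.37,-0.82,0.08,0,0,-0.06],[-0.37,-0.82,0.08,0,0,-0.07],[-0.35,-0.82,0.08,0,0,-0.06]]
[[-0.35,-0.82,0.09,0,0,-0.06]]
```

>>> {"name": "jog_arm", "arguments": {
  "plan": [
    [[-0.67,-0.49,-0.15,0,0,-0.21],[-0.65,-0.52,-0.15,0,0,-0.21],[-0.63,-0.54,-0.15,0,0,-0.21],[-0.62,-0.55,-0.15,0,0,-0.21],[-0.6,-0.58,-0.16,0,0,-0.21],[-0.58,-0.59,-0.15,0,0,-0.22],[-0.56,-0.61,-0.15,0,0,-0.21],[-0.54,-0.63,-0.15,0,0,-0.21],[-0.52,-0.65,-0.15,0,0,-0.21],[-0.5,-0.66,-0.15,0,0,-0.21]]
  ],
  "grip": 0.4,
  "squeeze": 70
}}

```text
time_s: 1.65
position: [0.3618, 0.2528, 0.2683]
tool_rot: [[-1.0, -0.008, 0.0], [-0.008, 1.0, 0.0], [-0.0, 0.0, -1.0]]
ft_force: [1.2, 0.6, 0.6]
grip_width: 0.0594
```

>>> {"name": "jog_arm", "arguments": {
  "plan": [
    [[-0.48,-0.68,-0.15,0,0,-0.21],[-0.46,-0.69,-0.15,0,0,-0.21],[-0.41,-0.8,0.08,0,0,-0.06],[-0.4,-0.8,0.09,0,0,-0.06],[-0.4,-0.8,0.08,0,0,-0.07],[-0.38,-0.81,0.08,0,0,-0.06],[-0.38,-0.81,0.09,0,0,-0.06],[-0.37,-0.82,0.08,0,0,-0.06],[-0.37,-0.82,0.08,0,0,-0.07],[-0.35,-0.82,0.08,0,0,-0.06]]
  ]
}}

```text
time_s: 2.65
position: [0.5489, -0.0468, 0.2534]
tool_rot: [[-0.99, -0.144, 0.0], [-0.144, 0.99, 0.0], [-0.0, -0.0, -1.0]]
ft_force: [0.6, 0.9, 0.1]
grip_width: 0.0598
```

>>> {"name": "jog_arm", "arguments": {
  "plan": [
    [[-0.35,-0.82,0.09,0,0,-0.06],[0,0,0,0,0,0],[0,0,0,0,0,0]]
  ]
}}

```text
time_s: 2.95
position: [0.5668, -0.076, 0.2495]
tool_rot: [[-0.988, -0.152, -0.001], [-0.152, 0.988, 0.001], [0.001, 0.001, -1.0]]
ft_force: [-0.9, 1.1, 0.6]
grip_width: 0.0601
```

```bash
python3 - <<'E'
from h import *
s=env.observe(); print(s['time_s'],np.round(s['position'],4),np.round(s['tool_rot'],3).tolist(),np.round(s['q'],1),s['grip_width'],s['ft_force'])
c=cam('wrist'); im,d=vision.get_image('wrist'); save('w1',im); W=cloud('wrist',d,c)
r=ridgefit(W,im,.567,-.076,.045,'g');print({k:np.round(v,4) if k!='rect' else v for k,v in r.items()})
r=ridgefit(W,im,.552,.006,.045,'g');print({k:np.round(v,4) if k!='rect' else v for k,v in r.items()})
E
```

```text
2.95 [ 0.5668 -0.076   0.2495] [[-0.988, -0.152, -0.001], [-0.152, 0.988, 0.001], [0.001, 0.001, -1.0]] [ -19.5   22.7   66.     0.    91.4 -118.2] 0.060085219997744486 [-0.93457656  1.12385562  0.55926205]
{'c': array([ 0.5657, -0.0798]), 'rect': ((0.5674741268157959, -0.07933276891708374), (0.08933451771736145, 0.021434253081679344), 8.415249824523926), 'n': np.int64(1632), 'yaw': np.float64(8.4621), 'zt': np.float64(0.1173), 'band': array([ 0.622 , -0.0432]), 'nb': np.int64(1334), 'db': np.float64(0.061)}
{'c': array([0.5516, 0.0016]), 'rect': ((0.553459644317627, 0.0030820798128843307), (0.0898684412240982, 0.022805631160736084), 8.703529357910156), 'n': np.int64(1859), 'yaw': np.float64(8.8896), 'zt': np.float64(0.1171), 'band': array([ 0.6169, -0.0121]), 'nb': np.int64(1177), 'db': np.float64(0.0624)}
```

View pics/w1.png

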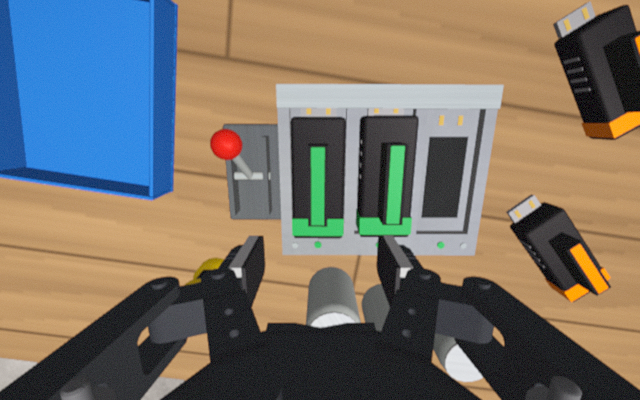

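Wrist view: charged packs at (318,175) and (388,175), empty bay at (447,175), red knob at (226,145). The two cameras differ by about 3 mm in y, so I'll aim between them.

```bash
python3 - <<'E'
from h import *
r1,st=plan([.5668,-.078,.091],toolR(8.6),n=9); show(r1)
E
```

```text
[[0,-0.01,0.44,0,0,0],[0,-0.01,0.44,0,0,0.01],[0,0,0.44,0,0,0],[0,-0.01,0.45,0,0,0],[0,-0.01,0.44,0,0,0],[0,-0.01,0.44,0,0,0.01],[0,0,0.44,0,0,0],[0,-0.01,0.44,0,0,0],[0,-0.01,0.44,0,0,0]]
```

>>> {"name": "jog_arm", "arguments": {
  "plan": [
    [[0,-0.05,0.44,0,0,0.02],[0,0,0.44,0,0,0],[0,0,0.44,0,0,0],[0,0,0.45,0,0,0],[0,0,0.44,0,0,0],[0,0,0.44,0,0,0],[0,0,0.44,0,0,0],[0,0,0.44,0,0,0],[0,0,0.44,0,0,0],[0,0,0,0,0,0]]
  ]
}}

```text
time_s: 4.0
position: [0.5658, -0.0763, 0.0899]
tool_rot: [[-0.988, -0.151, -0.003], [-0.151, 0.988, 0.001], [0.003, 0.002, -1.0]]
ft_force: [0.6, -0.1, 0.3]
grip_width: 0.06
```

>>> {"name": "jog_arm", "arguments": {
  "plan": [
    [[0,0,0,0,0,0],[0,0,0,0,0,0],[0,0,0,0,0,0],[0,0,0,0,0,0],[0,0,0,0,0,0],[0,0,0,0,0,0]]
  ],
  "grip": -1,
  "squeeze": 70
}}

```text
time_s: 4.6
position: [0.5679, -0.0787, 0.0925]
tool_rot: [[-0.989, -0.15, 0.003], [-0.15, 0.989, -0.002], [-0.002, -0.002, -1.0]]
ft_force: [-1.4, -4.1, 6.1]
grip_width: 0.017
```

```bash
python3 - <<'E'
from h import *
s=env.observe(); print(s['time_s'],np.round(s['position'],4),s['grip_width'],s['ft_force'])
p=s['position']
c=cam('wrist'); im,d=vision.get_image('wrist'); save('w2',im); W=cloud('wrist',d,c)
r=ridgefit(W,im,.567,-.076,.045,'g');print(r and {k:np.round(v,4) if k!='rect' else v for k,v in r.items()})
E
```

```text
4.6 [ 0.5679 -0.0787  0.0925] 0.016958842590147027 [-1.37880485 -4.08008316  6.11943622]
{'c': array([ 0.5626, -0.0799]), 'rect': ((0.5682949423789978, -0.0791516900062561), (0.09055893868207932, 0.029822489246726036), 8.155946731567383), 'n': np.int64(6048), 'yaw': np.float64(8.4547), 'zt': np.float64(0.1175), 'band': array([ 0.6299, -0.0482]), 'nb': np.int64(224), 'db': np.float64(0.0712)}
```

View pics/w2.png

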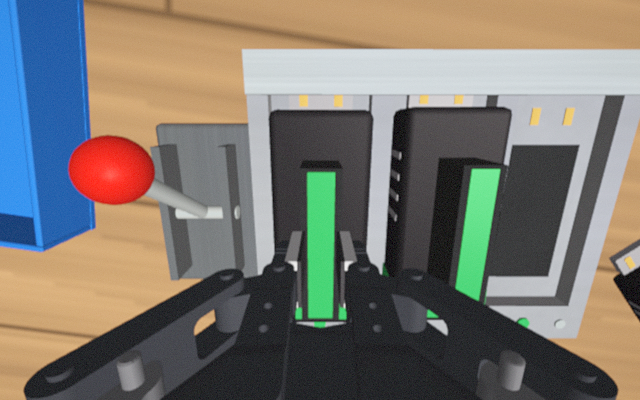

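Firm grip on the ridge: fingers straddle the green stripe at (320,250). Now I'll tilt the plain end up about the tongue.

>>> {"name": "jog_arm", "arguments": {
  "plan": [
    [[0.04,0,-0.09,0,-0.23,0],[0.04,0,-0.09,0,-0.23,0],[0.04,0,-0.08,0,-0.23,0],[0.04,0,-0.08,0,-0.23,0],[0.04,0,-0.08,0,-0.24,0],[0.04,0,-0.08,0,-0.24,0],[0.04,0,-0.08,0,-0.23,0],[0.04,0,-0.08,0,-0.23,0],[0.04,0,-0.08,0,-0.23,0],[0.04,0,-0.08,0,-0.24,0]]
  ]
}}

```text
time_s: 5.65
position: [0.5461, -0.0805, 0.1206]
tool_rot: [[-0.929, -0.15, 0.339], [-0.141, 0.989, 0.053], [-0.343, 0.001, -0.939]]
ft_force: [2.0, 1.8, -4.6]
grip_width: 0.0161
```

```bash
cat >> h.py <<'E'
def tip(s,ztcp=.0475,x0=0):
    """tongue tip underside and pack frame from TCP pose"""
    T=np.array(s['tool_rot']); M=np.stack([-T[:,0],T[:,1],-T[:,2]],1); o=np.array(s['position'])-M@[x0,0,ztcp]
    return o, o+M@[-.095,0,0], np.degrees(np.arcsin(M[2,0])), np.degrees(np.arctan2(M[1,0],M[0,0]))
E
python3 - <<'E'
from h import *
s=env.observe(); print(s['time_s'],np.round(s['position'],4),s['grip_width'],s['ft_force'],s['wrist_torque'],tip(s))
im,d=vision.get_image('wrist'); save('w3',im)
E
```

```text
5.65 [ 0.5461 -0.0805  0.1206] 0.016093630689395965 [ 2.01249962  1.80903339 -4.61512669] [-0.02398286  0.28502589  0.0751592 ] (array([ 0.56223282, -0.07796095,  0.07592892]), array([ 0.47399231, -0.09133378,  0.04337466]), np.float64(20.04002242813015), np.float64(8.617587354945936))
```

View pics/w3.png

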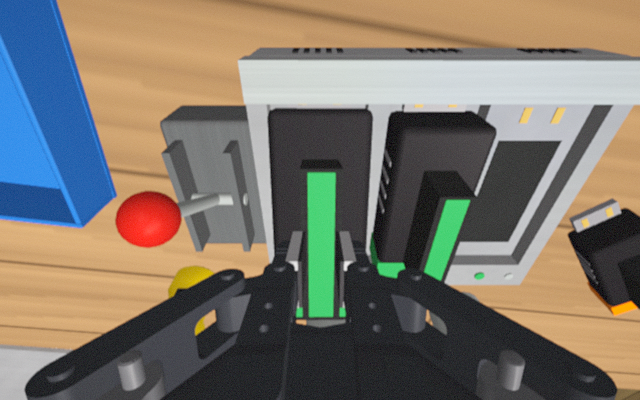

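```bash
python3 - <<'E'
from h import *
s=env.observe();p=np.array(s['position']);R=np.array(s['tool_rot'])
A=[[-.2,0,0,0,0,0]]*3
p=p+R@np.array([-.024,0,0]);st=(p,R)
r1,st=plan(p+[0,0,.05],R,start=st,n=2)
r2,st=plan(st[0]+[0.0,0,.10],toolR(8.6),start=st,n=5)
show(A+r1+r2); print(st[0])
r3,st=plan([.528,-.408,.27],toolR(-90.3),start=st); show(r3)
r4,st=plan([.528,-.408,.056],toolR(-90.3),start=st,n=9); show(r4)
E
```

```text
[[-0.2,0,0,0,0,0],[-0.2,0,0,0,0,0],[-0.2,0,0,0,0,0],[-0.21,0,-0.59,0,0,0],[-0.22,0,-0.58,0,0,0],[-0.17,0,-0.47,0,0.47,0],[-0.14,0,-0.48,0,0.47,0],[-0.1,0,-0.49,0.01,0.46,0],[-0.08,0,-0.49,0,0.47,0],[-0.03,0,-0.5,0,0.47,0]]
[ 0.56785441 -0.07714653  0.27867577]
[[0.17,-0.62,0.02,0,0,0.89],[0.09,-0.63,0.01,0,0,0.88],[0,-0.64,0.02,0,0,0.89],[-0.08,-0.64,0.02,0,0,0.88],[-0.17,-0.62,0.01,0,0,0.89],[-0.24,-0.59,0.02,0,0,0.88],[-0.32,-0.55,0.02,0,0,0.89],[-0.4,-0.51,0.01,0,0,0.88],[-0.45,-0.45,0.02,0,0,0.89],[-0.52,-0.39,0.02,0,0,0.88]]
[[-0.55,-0.31,0.01,0,0,0.89],[-0.6,-0.24,0.02,0,0,0.88],[-0.62,-0.16,0.02,0,0,0.89]]
[[0,0,0.59,0,0,0],[0,0,0.6,0,0,0],[0,0,0.59,0,0,0],[0,0,0.6,0,0,0],[0,0,0.59,0,0,0],[0,0,0.6,0,0,0],[0,0,0.59,0,0,0],[0,0,0.59,0,0,0],[0,0,0.6,0,0,0]]
```

>>> {"name": "jog_arm", "arguments": {
  "plan": [
    [[-0.2,0,0,0,0,0],[-0.2,0,0,0,0,0],[-0.2,0,0,0,0,0],[-0.21,0,-0.59,0,0,0],[-0.22,0,-0.58,0,0,0],[-0.17,0,-0.47,0,0.47,0],[-0.14,0,-0.48,0,0.47,0],[-0.1,0,-0.49,0,0.46,0],[-0.08,0,-0.49,0,0.47,0],[-0.03,0,-0.5,0,0.47,0]]
  ]
}}

```text
time_s: 6.7
position: [0.57, -0.0771, 0.28]
tool_rot: [[-0.989, -0.15, -0.004], [-0.15, 0.989, -0.001], [0.004, -0.001, -1.0]]
ft_force: [0.2, -0.1, -6.5]
grip_width: 0.0156
```

```bash
python3 - <<'E'
from h import *
s=env.observe(); print(s['time_s'],np.round(s['position'],4),s['grip_width'],s['ft_force'],s['wrist_torque'],tip(s))
im,d=vision.get_image('scene'); save('s1',im[80:300,150:450])
im,d=vision.get_image('wrist'); save('w4',im)
E
```

```text
6.7 [ 0.57   -0.0771  0.28  ] 0.015647075232545115 [ 0.15194442 -0.11022933 -6.54548309] [ 0.00795204 -0.14202646  0.05402384] (array([ 0.56981015, -0.07713558,  0.23250836]), array([ 0.47588088, -0.09135391,  0.23286998]), np.float64(-0.21809380777562812), np.float64(8.607669842844665))
```

View pics/s1.png

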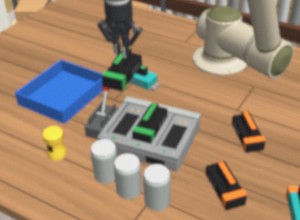

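View pics/w4.png

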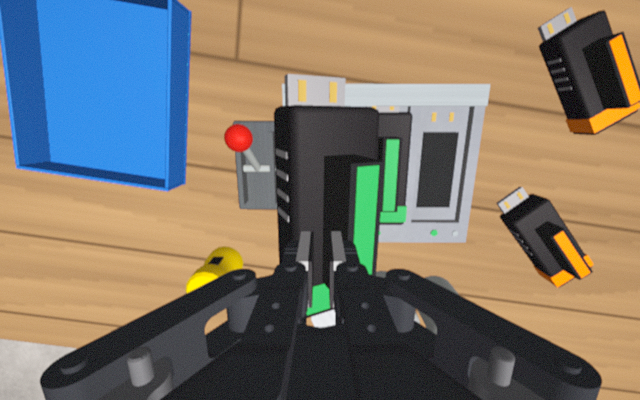

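```bash
python3 - <<'E'
from h import *
a=cv2.imread('pics/w4.png')[60:340,230:430]; b=cv2.imread('pics/w3.png')[60:340,230:430]
cv2.imwrite('pics/c4.png',np.hstack([cv2.resize(b,(400,560)),cv2.resize(a,(400,560))]))
c=cam('wrist'); im,d=vision.get_image('wrist'); W=cloud('wrist',d,c)
s=env.observe();T=np.array(s['tool_rot']);L=(W-s['position'])@T; L[...,0]*=-1;L[...,2]*=-1  # pack-like axes rel TCP
for (u,v) in [(300,130),(320,130),(340,130),(360,130),(375,130),(350,175),(365,175),(378,200),(300,200),(315,200),(300,90),(340,90)]: print((u,v),(L[v,u]*1000).round(1))
E
```

```text
(300, 130) [-60.8 -15.  -32.6]
(320, 130) [-61.1  -1.1 -21.9]
(340, 130) [-60.7  13.  -37.5]
(360, 130) [-60.3  29.5 -54.9]
(375, 130) [ -56.8   67.3 -195.3]
(350, 175) [-30.1  20.1 -28.6]
(365, 175) [-31.2  29.7 -22.2]
(378, 200) [-14.2  39.  -19.7]
(300, 200) [ -9.5 -16.2 -36.5]
(315, 200) [-12.2  -4.7 -26.7]
(300, 90) [-88.8 -15.9 -52.1]
(340, 90) [-106.1   24.  -217.6]
```

View pics/c4.png

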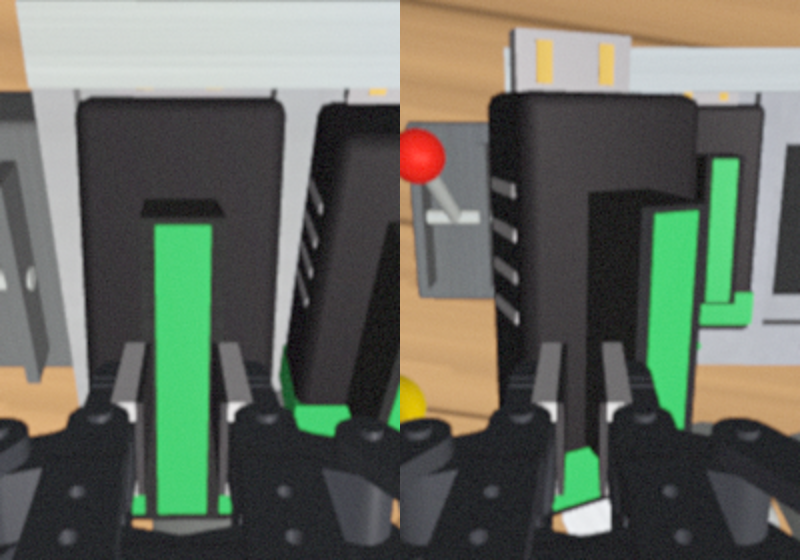

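```bash
python3 - <<'E'
from h import *
c=cam('wrist'); im,d=vision.get_image('wrist'); W=cloud('wrist',d,c)
s=env.observe();print(s['time_s'],s['grip_width'],s['position']);T=np.array(s['tool_rot']);L=(W-s['position'])@T; L[...,0]*=-1;L[...,2]*=-1
for v in [150,180,210,230,240,250,260,275,290,305]:
    print(v,[(u,)+tuple((L[v,u]*1000).round(0).astype(int)) if d[v,u]>0 else (u,None) for u in [290,300,306,312,318,324,330,337,345,355,365,375]])
im,d=vision.get_image('scene'); save('s2',cv2.resize(im[80:210,220:330],None,fx=5,fy=4.5,interpolation=2))
im,d=vision.get_image('top'); save('t2',cv2.resize(im[140:250,300:430],None,fx=5,fy=5,interpolation=2))
E
```

```text
6.9 8.86356739053383e-06 [ 0.57013431 -0.07715683  0.27875935]
150 [(290, np.int64(-30), np.int64(-42), np.int64(-219)), (300, np.int64(-42), np.int64(-19), np.int64(-88)), (306, np.int64(-42), np.int64(-14), np.int64(-85)), (312, np.int64(-42), np.int64(-8), np.int64(-83)), (318, np.int64(-42), np.int64(-3), np.int64(-82)), (324, np.int64(-43), np.int64(2), np.int64(-77)), (330, np.int64(-43), np.int64(7), np.int64(-78)), (337, np.int64(-43), np.int64(13), np.int64(-76)), (345, np.int64(-41), np.int64(22), np.int64(-93)), (355, np.int64(-42), np.int64(31), np.int64(-91)), (365, np.int64(-42), np.int64(39), np.int64(-86)), (375, np.int64(-42), np.int64(47), np.int64(-84))]
180 [(290, np.int64(12), np.int64(-43), np.int64(-220)), (300, np.int64(-14), np.int64(-20), np.int64(-90)), (306, np.int64(-15), np.int64(-14), np.int64(-87)), (312, np.int64(-15), np.int64(-8), np.int64(-85)), (318, np.int64(-16), np.int64(-3), np.int64(-83)), (324, np.int64(-16), np.int64(2), np.int64(-80)), (330, np.int64(-17), np.int64(8), np.int64(-78)), (337, np.int64(-16), np.int64(14), np.int64(-78)), (345
[... 4333 characters left out ...]
(92)), (365, np.int64(-17), np.int64(13), np.int64(92)), (375, np.int64(-7), np.int64(19), np.int64(76))]
305 [(290, np.int64(-16), np.int64(-9), np.int64(99)), (300, np.int64(-16), np.int64(-6), np.int64(99)), (306, np.int64(-14), np.int64(-5), np.int64(96)), (312, np.int64(2), np.int64(-4), np.int64(74)), (318, np.int64(10), np.int64(-2), np.int64(62)), (324, np.int64(10), np.int64(1), np.int64(63)), (330, np.int64(2), np.int64(3), np.int64(74)), (337, np.int64(-16), np.int64(4), np.int64(98)), (345, np.int64(-17), np.int64(6), np.int64(99)), (355, np.int64(-16), np.int64(9), np.int64(98)), (365, np.int64(-17), np.int64(12), np.int64(99)), (375, np.int64(-17), np.int64(14), np.int64(100))]
```

View pics/s2.png

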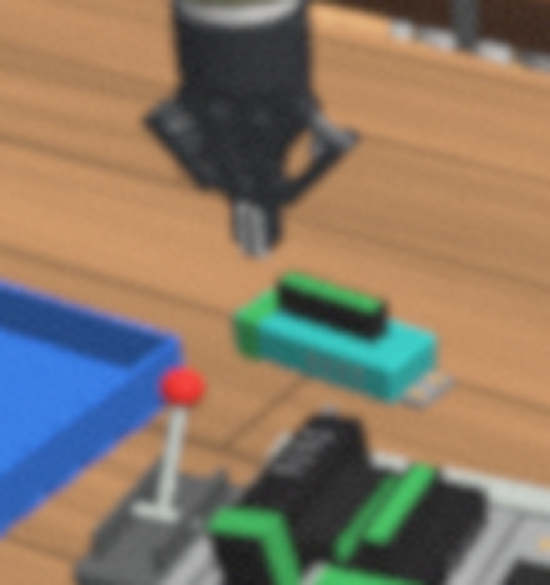

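View pics/t2.png

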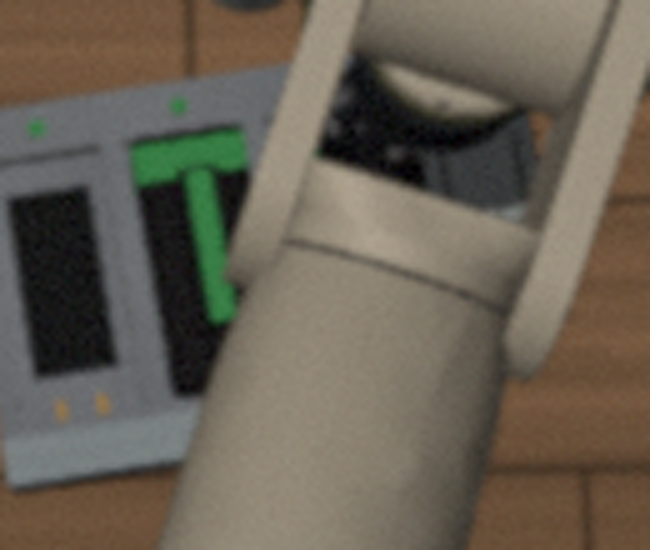

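```bash
python3 - <<'E'
from h import *
c=cam('wrist'); im,d=vision.get_image('wrist'); W=cloud('wrist',d,c); save('w5',im)
s=env.observe();T=np.array(s['tool_rot']);L=(W-s['position'])@T; L[...,0]*=-1;L[...,2]*=-1
for v in range(226,250,2):
    print(v,[(u,)+tuple(int(x) for x in (L[v,u]*1000).round(0)) for u in [300,306,312,320,330]])
# where TCP and points project
P=[np.array(s['position'])+T@np.array([a,0,-b]) for a in (0,.011) for b in (0,.019,.03)]
print(proj('wrist',np.array(P)).round(0).tolist())
K,R,t=cam('scene');print('scene TCP',proj('scene',np.array(s['position'])))
print('top',proj('top',np.array(s['position'])))
im,d=vision.get_image('scene'); u,v=proj('scene',np.array(s['position']))[0].astype(int); 
o=cv2.resize(im[v-40:v+40,u-50:u+50],None,fx=7,fy=7,interpolation=2); cv2.circle(o,(350,280),4,(255,0,0),-1); save('s3',o)
E
```

```text
226 [(300, 64, -27, -180), (306, 64, -19, -180), (312, 64, -11, -180), (320, 64, -1, -180), (330, 79, 14, -219)]
228 [(300, 67, -27, -182), (306, 67, -19, -180), (312, 67, -11, -182), (320, 67, -1, -180), (330, 82, 14, -219)]
230 [(300, 85, -30, -220), (306, 71, -19, -183), (312, 70, -11, -181), (320, 85, -1, -220), (330, 86, 14, -221)]
232 [(300, 88, -30, -219), (306, 88, -21, -220), (312, -11, -5, 29), (320, -12, -1, 29), (330, -12, 5, 29)]
234 [(300, 91, -30, -218), (306, 91, -21, -218), (312, -11, -5, 32), (320, -12, -1, 33), (330, -12, 4, 33)]
236 [(300, 93, -30, -216), (306, 95, -22, -220), (312, -12, -5, 35), (320, -12, -1, 35), (330, -12, 4, 35)]
238 [(300, 97, -30, -219), (306, 98, -22, -220), (312, -12, -5, 38), (320, -11, -1, 37), (330, -11, 4, 36)]
240 [(300, -7, -11, 30), (306, -7, -8, 30), (312, -12, -4, 40), (320, -12, -1, 40), (330, -11, 4, 39)]
242 [(300, -8, -11, 33), (306, -8, -8, 33), (312, -11, -4, 41), (320, -12, -1, 42), (330, -12, 4, 42)]
244 [(300, -7, -11, 35), (306, -8, -8, 35), (312, -12, -4, 45), (320, -12, -1, 45), (330, -12, 4, 44)]
246 [(300, -7, -11, 37), (306, -7, -8, 38), (312, -12, -4, 47), (320, -12, -1, 47), (330, -12, 4, 46)]
248 [(300, -8, -10, 41), (306, -12, -7, 49), (312, -12, -4, 49), (320, -11, -1, 48), (330, -12, 4, 50)]
[[321.0, 232.0], [321.0, 245.0], [321.0, 253.0], [321.0, 215.0], [321.0, 226.0], [321.0, 234.0]]
scene TCP [[271.96819375 141.98391784]]
top [[378.76571979 169.53275085]]
```

View pics/s3.png

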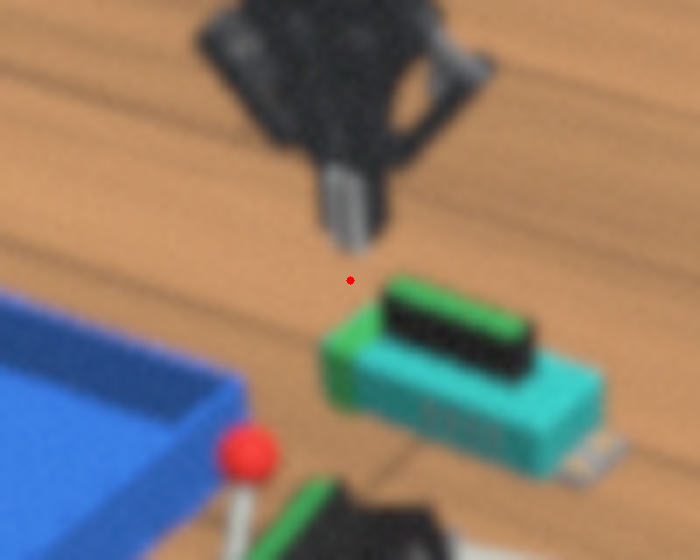

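View pics/w5.png

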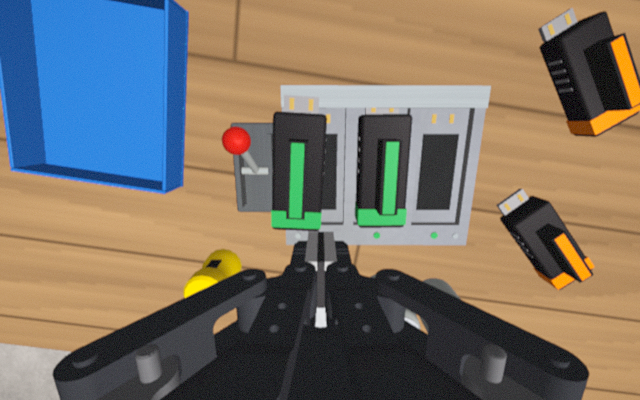

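```bash
python3 - <<'E'
from h import *
s=env.observe()
for n in ['scene','wrist']:
    c=cam(n); im,d=vision.get_image(n); W=cloud(n,d,c)
    P=W[~np.isnan(W[...,0])]; D=P-s['position']; m=(np.hypot(D[:,0],D[:,1])<.03)&(P[:,2]>.22)
    Q=D[m]; o=np.argsort(Q[:,2])[:12]; print(n,m.sum(),(Q[o]*1000).round(0).tolist())
# packs now
c=cam('wrist'); im,d=vision.get_image('wrist');W=cloud('wrist',d,c)
for x,y in [(.56,-.09),(.55,.0)]:
    r=ridgefit(W,im,x,y,.045,'g');print(r and {k:np.round(v,4) if k!='rect' else v for k,v in r.items()})
for (u,v) in [(282,130),(300,130),(318,130),(300,103),(297,150),(297,210),(280,210),(315,210),(300,222),(330,130)]: print((u,v),W[v,u].round(4))
E
```

```text
scene 705 [[1.0, 6.0, 23.0], [10.0, 5.0, 24.0], [10.0, -5.0, 24.0], [10.0, 12.0, 26.0], [11.0, 10.0, 26.0], [9.0, 5.0, 27.0], [11.0, 3.0, 27.0], [9.0, -2.0, 28.0], [7.0, -10.0, 28.0], [9.0, 8.0, 28.0], [14.0, 1.0, 28.0], [3.0, 11.0, 29.0]]
wrist 26006 [[-10.0, -8.0, 27.0], [-11.0, -2.0, 27.0], [-12.0, 2.0, 27.0], [-11.0, -5.0, 28.0], [-10.0, -9.0, 28.0], [-11.0, -2.0, 28.0], [-12.0, -0.0, 28.0], [-12.0, 3.0, 28.0], [-12.0, 4.0, 28.0], [-11.0, -5.0, 28.0], [-11.0, -8.0, 28.0], [-11.0, -7.0, 28.0]]
{'c': array([ 0.5538, -0.1074]), 'rect': ((0.5659638047218323, -0.10038807988166809), (0.14209243655204773, 0.05357179790735245), 8.109465599060059), 'n': np.int64(2672), 'yaw': np.float64(14.1961), 'zt': np.float64(0.1103), 'band': array([ 0.6227, -0.0495]), 'nb': np.int64(716), 'db': np.float64(0.081)}
{'c': array([0.552 , 0.0017]), 'rect': ((0.553597092628479, 0.0030763354152441025), (0.08952990174293518, 0.022494740784168243), 8.981927871704102), 'n': np.int64(1544), 'yaw': np.float64(8.9684), 'zt': np.float64(0.1171), 'band': array([ 0.6152, -0.0029]), 'nb': np.int64(843), 'db': np.float64(0.0617)}
(282, 130) [ 0.5176 -0.1303  0.1124]
(300, 130) [ 0.5146 -0.1101  0.1104]
(318, 130) [ 0.5117 -0.0896  0.1006]
(300, 103) [ 0.4834 -0.1166  0.0768]
(297, 150) [ 0.538  -0.1107  0.1073]
(297, 210) [ 0.6143 -0.1014  0.0998]
(280, 210) [ 0.6195 -0.1235  0.0939]
(315, 210) [ 0.6021 -0.0794  0.1277]
(300, 222) [ 0.6303 -0.0955  0.0985]
(330, 130) [ 0.5096 -0.0753  0.0964]
```

```bash
python3 - <<'E'
from h import *
c=cam('wrist'); im,d=vision.get_image('wrist');W=cloud('wrist',d,c); save('w6',im)
sc,_=vision.get_image('scene'); save('s4',cv2.resize(sc[120:250,200:360],None,fx=5,fy=4.5,interpolation=2))
for v in [110,130,160,190,210,222]: print(v,[(u,W[v,u].round(3).tolist()) for u in range(272,340,8)])
print(env.observe()['time_s'])
E
```

```text
110 [(272, [0.496, -0.163, 0.0]), (280, [0.494, -0.151, 0.001]), (288, [0.494, -0.129, 0.088]), (296, [0.493, -0.12, 0.083]), (304, [0.491, -0.111, 0.078]), (312, [0.489, -0.101, 0.073]), (320, [0.488, -0.091, 0.068]), (328, [0.485, -0.08, 0.045]), (336, [0.483, -0.07, 0.045])]
130 [(272, [0.523, -0.153, 0.045]), (280, [0.519, -0.136, 0.09]), (288, [0.517, -0.123, 0.116]), (296, [0.515, -0.114, 0.116]), (304, [0.514, -0.105, 0.112]), (312, [0.513, -0.096, 0.108]), (320, [0.511, -0.087, 0.102]), (328, [0.51, -0.078, 0.098]), (336, [0.509, -0.068, 0.093])]
160 [(272, [0.56, -0.145, 0.068]), (280, [0.555, -0.131, 0.09]), (288, [0.551, -0.119, 0.112]), (296, [0.549, -0.11, 0.114]), (304, [0.548, -0.101, 0.108]), (312, [0.545, -0.091, 0.125]), (320, [0.542, -0.083, 0.135]), (328, [0.541, -0.074, 0.13]), (336, [0.55, -0.059, 0.045])]
190 [(272, [0.601, -0.14, 0.069]), (280, [0.596, -0.128, 0.084]), (288, [0.588, -0.115, 0.109]), (296, [0.586, -0.106, 0.109]), (304, [0.586, -0.096, 0.104]), (312, [0.58, -0.086, 0.124]), (320, [0.576, -0.077, 0.132]), (328, [0.576, -0.068, 0.128]), (336, [0.593, -0.051, 0.045])]
210 [(272, [0.638, -0.14, 0.043]), (280, [0.623, -0.125, 0.082]), (288, [0.614, -0.112, 0.108]), (296, [0.612, -0.102, 0.107]), (304, [0.612, -0.093, 0.103]), (312, [0.604, -0.083, 0.124]), (320, [0.601, -0.074, 0.129]), (328, [0.601, -0.064, 0.123]), (336, [0.623, -0.046, 0.045])]
222 [(272, [0.673, -0.144, 0.0]), (280, [0.642, -0.123, 0.079]), (288, [0.629, -0.11, 0.109]), (296, [0.629, -0.1, 0.106]), (304, [0.629, -0.09, 0.1]), (312, [0.629, -0.08, 0.096]), (320, [0.63, -0.069, 0.09]), (328, [0.63, -0.058, 0.084]), (336, [0.64, -0.044, 0.049])]
7.35
```

View pics/w6.png

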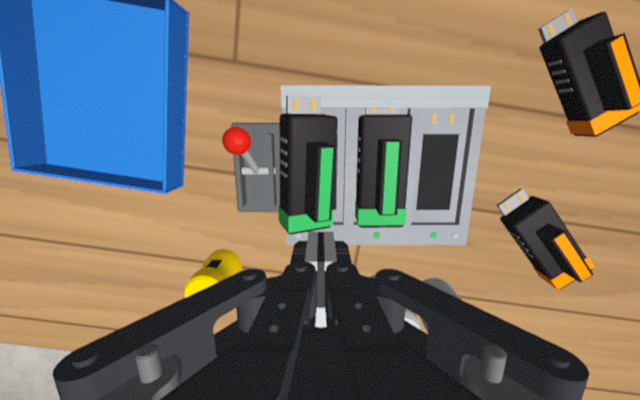

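View pics/s4.png

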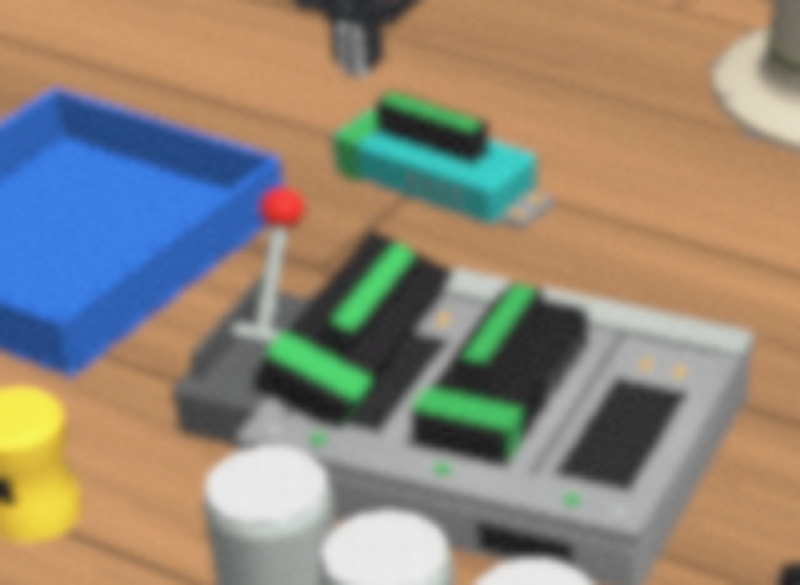

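```bash
cat >> h.py <<'E'
def posefit(W,mask):
    """full pose of a pack from points: iterative; body-top plane by RANSAC then ridge"""
    P=W[mask]; P=P[~np.isnan(P[:,0])]
    rng=np.random.default_rng(0); best=(0,None)
    for _ in range(1500):
        a=P[rng.choice(len(P),3,False)]; n=np.cross(a[1]-a[0],a[2]-a[0]); l=np.linalg.norm(n)
        if l<2e-4: continue
        n/=l; n*=np.sign(n[2]) or 1
        if n[2]<.6: continue
        h=(P-a[0])@n
        on=abs(h)<.002; rd=abs(h-.032)<.003
        low=((h<-.004)&(h>-.012)).sum()
        sc=on.sum()+1.0*rd.sum()
        if sc>best[0] and rd.sum()>50 and on.sum()>200: best=(sc,(n,a[0]))
    n,a=best[1]
    for _ in range(3):
        h=(P-a)@n; on=abs(h)<.003; Q=P[on]; a=Q.mean(0); n2=np.linalg.svd(Q-a)[2][2]; n=n2*np.sign(n2[2])
    h=(P-a)@n; R_=P[abs(h-.032)<.005]
    e1=np.cross(n,[0,0,1.]) if abs(n[2])<.99 else np.array([1.,0,0]); e1-=n*(e1@n); e1/=np.linalg.norm(e1); e2=np.cross(n,e1)
    q=np.stack([(R_-a)@e1,(R_-a)@e2],1).astype(np.float32)
    (cx,cy),(w,hh),ang=cv2.minAreaRect(q); 
    bx=cv2.boxPoints(((cx,cy),(w,hh),ang)); d=bx[1]-bx[0] if np.linalg.norm(bx[1]-bx[0])>np.linalg.norm(bx[2]-bx[1]) else bx[2]-bx[1]
    d/=np.linalg.norm(d); X=d[0]*e1+d[1]*e2; cen=a+cx*e1+cy*e2
    return cen-n*.040,X,n,(max(w,hh),min(w,hh),len(R_),int(on.sum()))
E
python3 - <<'E'
from h import *
c=cam('wrist'); im,d=vision.get_image('wrist');W=cloud('wrist',d,c)
m=np.zeros((400,640),bool)
for r in spotter.trace('wrist','charged1'):
    print(r['score'],np.round(r['rect']))
    if r['score']<.4: continue
    o,X,n,i=posefit(W,r['pixels'])
    Y=np.cross(n,X); print(o.round(4),X.round(3),n.round(3),np.round(i,4))
print(env.observe()['time_s'])
E
```

```text
0.64 [276.  93. 332. 236.]
[ 0.5683 -0.1065  0.0618] [ 0.992  0.113 -0.063] [0.036 0.227 0.973] [9.030e-02 2.240e-02 1.529e+03 3.963e+03]
0.56 [355. 109. 414. 227.]
[0.5538 0.0033 0.0448] [0.988 0.156 0.003] [-0.003 -0.003  1.   ] [8.930e-02 2.250e-02 1.463e+03 3.656e+03]
0.28 [223. 127. 262. 174.]
7.45
```

Both cameras show the real fingertips about 26 mm behind the reported TCP. That made the first grip too shallow: the pack slipped out and now leans about 13° in its bay. I'll grip it deeper, along its own axes.

```bash
python3 - <<'E'
from h import *
c=cam('wrist'); im,d=vision.get_image('wrist');W=cloud('wrist',d,c)
r=spotter.trace('wrist','charged1')[0]; o,X,n,i=posefit(W,r['pixels']); print(o.round(4),X.round(3),n.round(3),np.round(i,4))
X=X-n*(X@n); Y=np.cross(n,X); R1=np.stack([-X,Y,-n],1)
r1,st=plan(o+n*.11,R1); show(r1)
r2,st=plan(o+n*.019,R1,n=7,start=st); show(r2); print(st)
np.savez('tgt.npz',p=o,R=R1)
E
```

```text
[ 0.5685 -0.1067  0.0608] [ 0.993  0.115 -0.023] [ 0.024 -0.008  1.   ] [9.050e-02 2.200e-02 1.574e+03 4.182e+03]
[[0.02,-0.19,0.68,-0.02,0.04,0.06],[0.01,-0.19,0.67,-0.02,0.03,0.06],[0,-0.19,0.67,-0.02,0.04,0.06],[0,-0.19,0.68,-0.01,0.03,0.06]]
[[0,0,0.32,0,0,0],[0,0,0.33,0,0,0],[0,0,0.32,0,0,0],[0,0,0.33,0,0,0],[0,0,0.32,0,0,0],[0,0,0.33,0,0,0],[0,0,0.32,0,0,0]]
(array([ 0.56898515, -0.10676936,  0.07995982]), array([[-0.99316598, -0.11429438, -0.02362495],
       [-0.11449683,  0.99339607,  0.00739782],
       [ 0.0226234 ,  0.01005224, -0.99969352]]))
```

>>> {"name": "jog_arm", "arguments": {
  "plan": [
    [[0,-0.15,0.3,0,0,0.05],[0,-0.15,0.3,0,0,0.05],[0,-0.15,0.3,0,0,0.05],[0,-0.15,0.3,0,0,0.05],[0,0,0,0,0,0],[0,0,0,0,0,0]]
  ],
  "grip": 0
}}

```text
time_s: 8.15
position: [0.5726, -0.1014, 0.2306]
tool_rot: [[-0.993, -0.12, -0.002], [-0.12, 0.993, 0.0], [0.002, 0.0, -1.0]]
ft_force: [-0.6, 0.6, 0.3]
grip_width: 0.0428
```

```bash
python3 - <<'E'
from h import *
for k in range(2):
    c=cam('wrist'); im,d=vision.get_image('wrist');W=cloud('wrist',d,c)
    for r in spotter.trace('wrist','charged1')[:2]:
        o,X,n,i=posefit(W,r['pixels']); print(o.round(4),X.round(3),n.round(3),np.round(i,4))
save('w7',im)
s=env.observe();print(s['position'],s['grip_width'])
D=(W-s['position'])@np.array(s['tool_rot']); D[...,2]*=-1
m=(abs(D[...,0])<.02)&(abs(D[...,1])<.05)&(D[...,2]>.005); Q=D[m];o_=np.argsort(Q[:,2])[:8];print((Q[o_]*1000).round(0).tolist())
E
```

```text
[0.554  0.0033 0.0448] [0.988 0.155 0.003] [-0.002 -0.005  1.   ] [9.060e-02 2.290e-02 2.034e+03 4.500e+03]
[ 0.5487 -0.029   0.0038] [ 0.151 -0.988 -0.015] [-0.124 -0.034  0.992] [3.300e-01 1.844e-01 5.231e+03 6.913e+03]
[0.554  0.0034 0.0449] [0.988 0.157 0.004] [-0.003 -0.004  1.   ] [9.030e-02 2.280e-02 2.015e+03 4.488e+03]
[ 0.5682 -0.1067  0.0607] [ 0.993  0.115 -0.024] [0.023 0.006 1.   ] [9.000e-02 2.210e-02 2.075e+03 5.614e+03]
[ 0.57274662 -0.10111742  0.23147672] 0.04257733254625097
[[3.0, 21.0, 25.0], [2.0, 21.0, 25.0], [1.0, 21.0, 25.0], [3.0, -22.0, 25.0], [-0.0, 21.0, 25.0], [3.0, 21.0, 26.0], [2.0, -22.0, 26.0], [0.0, -22.0, 26.0]]
```

View pics/w7.png

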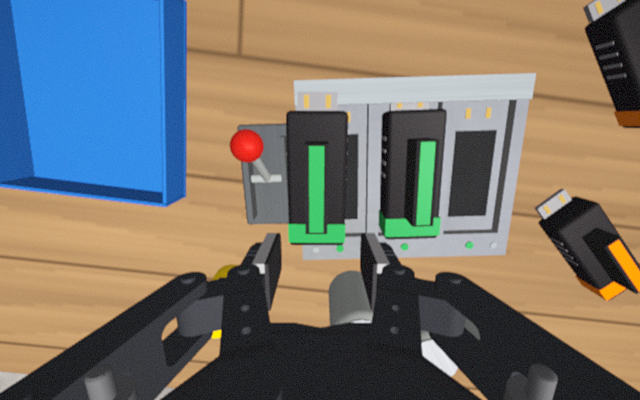

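```bash
python3 - <<'E'
from h import *
o=np.array([.5682,-.1067,.0607]);X=np.array([.993,.115,-.024]);n=np.array([.024,0.,1]);n/=np.linalg.norm(n);X-=n*(X@n);X/=np.linalg.norm(X);Y=np.cross(n,X);R1=np.stack([-X,Y,-n],1)
r1,st=plan(o+n*.05,R1,n=6); r2,st=plan(o+n*.019,R1,n=3,start=st); show(r1+r2)
E
```

```text
[[0.02,-0.02,0.5,0,0.03,0.01],[0.01,-0.02,0.51,-0.01,0.02,0],[0.01,-0.02,0.5,0,0.03,0.01],[0.01,-0.03,0.5,-0.01,0.02,0.01],[0.01,-0.02,0.51,0,0.03,0],[0.01,-0.02,0.5,0,0.03,0.01],[0,0,0.26,0,0,0],[0,0,0.26,0,0,0],[0,0,0.26,0,0,0]]
```

>>> {"name": "jog_arm", "arguments": {
  "plan": [
    [[0.02,-0.02,0.5,0,0.03,0.01],[0.01,-0.02,0.51,0,0.02,0],[0.01,-0.02,0.5,0,0.03,0.01],[0.01,-0.03,0.5,0,0.02,0.01],[0.01,-0.02,0.51,0,0.03,0],[0.01,-0.02,0.5,0,0.03,0.01],[0,0,0.26,0,0,0],[0,0,0.26,0,0,0],[0,0,0.26,0,0,0],[0,0,0,0,0,0]]
  ]
}}

```text
time_s: 9.35
position: [0.5678, -0.1068, 0.078]
tool_rot: [[-0.993, -0.115, -0.027], [-0.115, 0.993, -0.002], [0.027, 0.001, -1.0]]
ft_force: [0.5, 0.5, 0.5]
grip_width: 0.0431
```

>>> {"name": "jog_arm", "arguments": {
  "plan": [
    [[0,0,0,0,0,0],[0,0,0,0,0,0],[0,0,0,0,0,0],[0,0,0,0,0,0],[0,0,0,0,0,0],[0,0,0,0,0,0]]
  ],
  "grip": -1,
  "squeeze": 70
}}

```text
time_s: 9.95
position: [0.5686, -0.107, 0.0796]
tool_rot: [[-0.993, -0.115, -0.024], [-0.115, 0.993, -0.003], [0.024, -0.001, -1.0]]
ft_force: [0.5, 2.4, 6.4]
grip_width: 0.0209
```

>>> {"name": "jog_arm", "arguments": {
  "plan": [
    [[0,0,-0.1,0,0,0],[0,0,-0.15,0,0,0],[0,0,-0.2,0,0,0],[0,0,-0.2,0,0,0],[0,0,-0.1,0,0,0],[0,0,0,0,0,0]]
  ]
}}

```text
time_s: 10.55
position: [0.5693, -0.107, 0.1097]
tool_rot: [[-0.993, -0.114, -0.024], [-0.114, 0.993, -0.004], [0.024, -0.001, -1.0]]
ft_force: [0.7, -0.1, -5.7]
grip_width: 0.0211
```

```bash
python3 - <<'E'
from h import *
c=cam('wrist'); im,d=vision.get_image('wrist');W=cloud('wrist',d,c);save('w8',im)
s=env.observe();print(s['position'],s['grip_width'],s['ft_force'])
for r in spotter.trace('wrist','charged1')[:2]:
    try:
        o,X,n,i=posefit(W,r['pixels']); print(r['score'],o.round(4),X.round(3),n.round(3),np.round(i,4))
        T=np.array(s['tool_rot']); print('pack rel TCP',((o-s['position'])@T*1000).round(1),(T.T@n).round(3))
    except Exception as e: print(e)
E
```

```text
[ 0.5690165  -0.10691134  0.10910836] 0.021207316325686707 [ 0.70171199  0.90806675 -5.70521957]
0.78 [ 0.56   -0.1081  0.091 ] [ 0.993  0.114 -0.024] [ 0.024 -0.003  1.   ] [7.1800e-02 2.2100e-02 7.2860e+03 1.1881e+04]
pack rel TCP [ 8.7 -0.2 18.4] [ 0.001 -0.006 -1.   ]
0.56 [0.5544 0.0038 0.045 ] [0.987 0.158 0.003] [-0.002 -0.011  1.   ] [9.100e-02 2.390e-02 5.868e+03 8.506e+03]
pack rel TCP [  0.3 111.7  64.1] [ 0.028 -0.011 -1.   ]
```

View pics/w8.png

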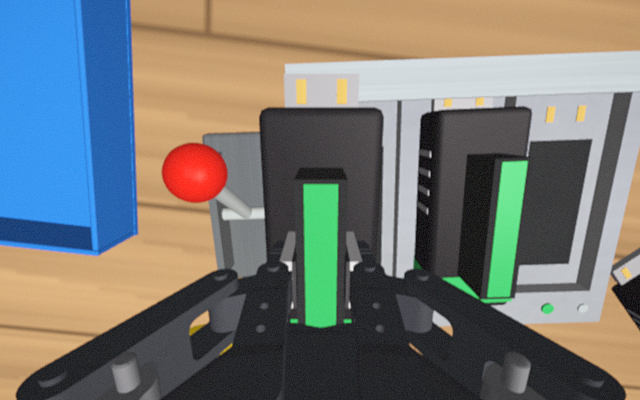

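```bash
python3 - <<'E'
from h import *
s=env.observe();p=np.array(s['position'])
r1,st=plan(p+[0,0,.12],toolR(6.5),n=4)
r2,st=plan([.528,-.408,.22],toolR(-90.3),start=st); show(r1+r2); print(st[0])
E
```

```text
[[0.02,0,-0.75,0,-0.04,0],[0.01,0,-0.75,0,-0.05,0],[0.01,0,-0.75,0,-0.04,0.01],[0.01,0,-0.75,0,-0.04,0],[0.14,-0.57,0.02,0,0,0.87],[0.07,-0.58,0.01,0,0,0.86],[0,-0.58,0.02,0,0,0.87],[-0.09,-0.58,0.02,0,0,0.87],[-0.15,-0.56,0.01,0,0,0.86],[-0.23,-0.54,0.02,0,0,0.87]]
[[-0.3,-0.5,0.02,0,0,0.86],[-0.36,-0.46,0.02,0,0,0.87],[-0.42,-0.42,0.01,0,0,0.87],[-0.46,-0.35,0.02,0,0,0.86],[-0.51,-0.29,0.02,0,0,0.87],[-0.54,-0.22,0.01,0,0,0.87],[-0.56,-0.15,0.02,0,0,0.86]]
[ 0.52799084 -0.40784987  0.21999591]
```

>>> {"name": "jog_arm", "arguments": {
  "plan": [
    [[0.02,0,-0.75,0,-0.04,0],[0.01,0,-0.75,0,-0.05,0],[0.01,0,-0.75,0,-0.04,0.01],[0.01,0,-0.75,0,-0.04,0],[0.14,-0.57,0.02,0,0,0.87],[0.07,-0.58,0.01,0,0,0.86],[0,-0.58,0.02,0,0,0.87],[-0.09,-0.58,0.02,0,0,0.87],[-0.15,-0.56,0.01,0,0,0.86],[-0.23,-0.54,0.02,0,0,0.87]]
  ]
}}

```text
time_s: 11.65
position: [0.5495, -0.2466, 0.2243]
tool_rot: [[-0.783, 0.623, -0.001], [0.623, 0.783, 0.001], [0.001, -0.0, -1.0]]
ft_force: [0.1, 0.5, -6.4]
grip_width: 0.021
```

>>> {"name": "jog_arm", "arguments": {
  "plan": [
    [[-0.3,-0.5,0.02,0,0,0.86],[-0.36,-0.46,0.02,0,0,0.87],[-0.42,-0.42,0.01,0,0,0.87],[-0.46,-0.35,0.02,0,0,0.86],[-0.51,-0.29,0.02,0,0,0.87],[-0.54,-0.22,0.01,0,0,0.87],[-0.56,-0.15,0.02,0,0,0.86],[0,0,0,0,0,0],[0,0,0,0,0,0]]
  ]
}}

```text
time_s: 12.55
position: [0.5278, -0.4078, 0.2192]
tool_rot: [[0.004, 1.0, -0.001], [1.0, -0.004, 0.001], [0.001, -0.001, -1.0]]
ft_force: [0.1, 1.2, -5.9]
grip_width: 0.0213
```

```bash
python3 - <<'E'
from h import *
c=cam('wrist'); im,d=vision.get_image('wrist');W=cloud('wrist',d,c);save('w9',im)
s=env.observe();print(s['time_s'],s['position'],s['grip_width'],s['ft_force'],np.round(s['q'],0))
h=cv2.cvtColor(im,cv2.COLOR_RGB2HSV); b=(abs(h[...,0].astype(int)-108)<12)&(h[...,1]>120)
m=b&(W[...,2]>.048)&(W[...,2]<.06); print(m.sum(),np.nanpercentile(W[m],[0.5,2,98,99.5],axis=0).round(4).tolist())
m=b&(W[...,2]<.012);print(m.sum(),np.nanpercentile(W[m],[0.5,2,50,98,99.5],axis=0).round(4).tolist())
E
```

```text
12.6 [ 0.52809517 -0.40733102  0.2196172 ] 0.02090042978383822 [-0.98335143  0.46609169 -5.76786521] [-48.  34.  52.   0.  95. -48.]
2955 [[0.3836, -0.5039, 0.0481], [0.3844, -0.5032, 0.0485], [0.6314, -0.2921, 0.0563], [0.632, -0.2919, 0.0567]]
10547 [[0.3873, -0.4996, 0.003], [0.3881, -0.497, 0.0034], [0.432, -0.3745, 0.005], [0.6277, -0.2972, 0.01], [0.6284, -0.2957, 0.0114]]
```

View pics/w9.png

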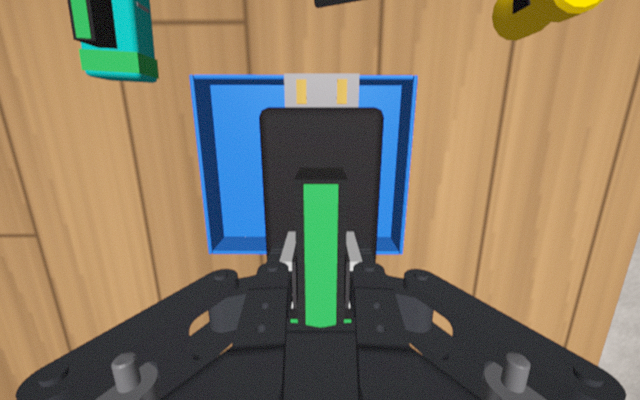

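>>> {"name": "jog_arm", "arguments": {
  "plan": [
    [[0,0,0.6,0,0,0],[0,0,0.7,0,0,0],[0,0,0.7,0,0,0],[0,0,0.7,0,0,0],[0,0,0.7,0,0,0],[0,0,0.6,0,0,0],[0,0,0.4,0,0,0],[0,0,0.25,0,0,0],[0,0,0.15,0,0,0],[0,0,0,0,0,0]]
  ]
}}

```text
time_s: 13.6
position: [0.5282, -0.4075, 0.028]
tool_rot: [[0.004, 1.0, -0.0], [1.0, -0.004, 0.0], [0.0, -0.0, -1.0]]
ft_force: [0.2, 0.5, -5.5]
grip_width: 0.021
```

>>> {"name": "jog_arm", "arguments": {
  "plan": [
    [[0,0,0.04,0,0,0],[0,0,0,0,0,0],[0,0,0,0,0,0]]
  ]
}}

```text
time_s: 13.9
position: [0.5283, -0.4081, 0.0272]
tool_rot: [[0.005, 1.0, 0.001], [1.0, -0.005, -0.001], [-0.001, 0.001, -1.0]]
ft_force: [-0.6, 0.2, -5.3]
grip_width: 0.0206
```

>>> {"name": "jog_arm", "arguments": {
  "plan": [
    [[0,0,0.04,0,0,0],[0,0,0.03,0,0,0],[0,0,0.02,0,0,0],[0,0,0,0,0,0]]
  ]
}}

```text
time_s: 14.3
position: [0.5283, -0.408, 0.0239]
tool_rot: [[0.005, 1.0, 0.001], [1.0, -0.005, -0.001], [-0.001, 0.001, -1.0]]
ft_force: [-2.1, 2.4, 4.0]
grip_width: 0.021
```

>>> {"name": "jog_arm", "arguments": {
  "plan": [
    [[0,0,0,0,0,0],[0,0,0,0,0,0],[0,0,0,0,0,0],[0,0,-0.3,0,0,0],[0,0,-0.6,0,0,0],[0,0,-0.7,0,0,0],[0,0,-0.7,0,0,0],[0,0,-0.7,0,0,0],[0,0,-0.7,0,0,0],[0,0,-0.7,0,0,0]]
  ],
  "grip": 0
}}

```text
time_s: 15.3
position: [0.528, -0.4078, 0.2013]
tool_rot: [[0.005, 1.0, 0.001], [1.0, -0.005, -0.001], [-0.001, 0.001, -1.0]]
ft_force: [-0.8, 0.2, 1.2]
grip_width: 0.0428
```

```bash
python3 - <<'E'
from h import *
c=cam('wrist'); im,d=vision.get_image('wrist');W=cloud('wrist',d,c);save('w10',im)
s=env.observe();print(s['time_s'],s['position'],s['grip_width'],s['ft_force'])
for r in spotter.trace('wrist','charged1')[:2]:
    try: o,X,n,i=posefit(W,r['pixels']); print(r['score'],o.round(4),X.round(3),n.round(3),np.round(i,4))
    except Exception as e: print(e)
r1,st=plan([.545,-.10,.22],toolR(8.9)); show(r1)
E
```

```text
15.35 [ 0.52910021 -0.40895908  0.2066558 ] 0.04267161942000471 [-0.60666081  0.52192475  3.93647668]
0.68 [ 0.5285 -0.4094  0.0049] [ 0.011  1.    -0.004] [0.001 0.004 1.   ] [8.940e-02 2.190e-02 1.735e+03 4.758e+03]
0.64 [ 0.2912 -0.2463  0.0003] [0.051 0.999 0.001] [ 0.014 -0.002  1.   ] [2.99e-02 2.42e-02 9.75e+02 2.99e+03]
[[0.59,0.03,-0.03,0,0.01,-0.89],[0.59,0.1,-0.04,0,0,-0.89],[0.56,0.19,-0.03,0,0.01,-0.88],[0.54,0.26,-0.03,0,0,-0.89],[0.5,0.32,-0.03,0,0.01,-0.89],[0.45,0.39,-0.03,0,0,-0.89],[0.39,0.45,-0.04,0,0.01,-0.88],[0.34,0.49,-0.03,0,0,-0.89],[0.26,0.53,-0.03,0,0.01,-0.89],[0.19,0.57,-0.03,0,0,-0.89]]
[[0.11,0.58,-0.03,-0.01,0.01,-0.89],[0.04,0.59,-0.03,0,0,-0.88],[-0.04,0.6,-0.03,0,0.01,-0.89]]
```

View pics/w10.png

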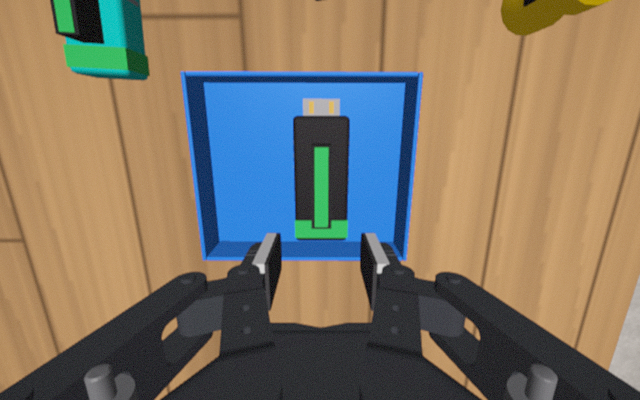

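The first pack lies flat on the crate floor (black body around (321,175)). Next is the second charged pack.

```bash
python3 - <<'E'
from h import *
r1,st=plan([.554,.0034,.20],toolR(9.0)); show(r1)
E
```

```text
[[0.79,0.04,0,0,0.01,-0.89],[0.78,0.15,0.01,0,0,-0.89],[0.76,0.26,0,0,0.01,-0.89],[0.71,0.34,0.01,0,0,-0.88],[0.66,0.44,0,0,0.01,-0.89],[0.6,0.53,0.01,0,0,-0.89],[0.52,0.6,0.01,0,0.01,-0.89],[0.44,0.66,0.01,0,0,-0.89],[0.34,0.72,0,0,0.01,-0.89],[0.25,0.75,0.01,0,0,-0.89]]
[[0.14,0.78,0.01,-0.01,0.01,-0.89],[0.04,0.8,0.01,0,0,-0.88],[-0.07,0.79,0.01,0,0.01,-0.89]]
```

>>> {"name": "jog_arm", "arguments": {
  "plan": [
    [[0.79,0.04,0,0,0,-0.89],[0.78,0.15,0.01,0,0,-0.89],[0.76,0.26,0,0,0,-0.89],[0.71,0.34,0.01,0,0,-0.88],[0.66,0.44,0,0,0,-0.89],[0.6,0.53,0.01,0,0,-0.89],[0.52,0.6,0.01,0,0,-0.89],[0.44,0.66,0.01,0,0,-0.89],[0.34,0.72,0,0,0,-0.89],[0.25,0.75,0.01,0,0,-0.89]]
  ]
}}

```text
time_s: 16.4
position: [0.5469, -0.0894, 0.1966]
tool_rot: [[-0.972, 0.235, 0.0], [0.235, 0.972, -0.0], [-0.0, -0.0, -1.0]]
ft_force: [-0.1, -0.7, -0.6]
grip_width: 0.0427
```

>>> {"name": "jog_arm", "arguments": {
  "plan": [
    [[0.14,0.78,0.01,0,0,-0.89],[0.04,0.8,0.01,0,0,-0.88],[-0.07,0.79,0.01,0,0,-0.89],[0,0,0,0,0,0],[0,0,0,0,0,0]]
  ]
}}

```text
time_s: 16.9
position: [0.553, 0.0048, 0.1953]
tool_rot: [[-0.988, -0.156, -0.0], [-0.156, 0.988, -0.0], [0.0, -0.0, -1.0]]
ft_force: [0.5, -0.1, -0.2]
grip_width: 0.0429
```

```bash
python3 - <<'E'
from h import *
c=cam('wrist'); im,d=vision.get_image('wrist');W=cloud('wrist',d,c);save('w11',im);np.save('w11W.npy',W)
s=env.observe();print(s['time_s'],s['position'],s['grip_width'],np.round(s['tool_rot'],3).tolist())
for r in spotter.trace('wrist','charged1')[:1]:
    o,X,n,i=posefit(W,r['pixels']); print(r['score'],o.round(4),X.round(3),n.round(3),np.round(i,4))
X*=np.sign(X[0]); yaw=np.degrees(np.arctan2(X[1],X[0]));print(yaw)
r1,st=plan(np.array([o[0],o[1],.045+.055]),toolR(yaw),n=5); r2,st=plan(np.array([o[0],o[1],.0635]),toolR(yaw),n=4,start=st);show(r1+r2)
E
```

```text
16.95 [0.55303794 0.00415905 0.19531657] 0.04273320364467313 [[-0.988, -0.155, -0.0], [-0.155, 0.988, -0.0], [0.0, -0.0, -1.0]]
0.87 [ 0.557  -0.3458 -0.0039] [0.713 0.673 0.196] [-0.552  0.366  0.749] [6.57e-02 1.40e-02 1.44e+02 3.70e+02]
43.37027017938271
[[0.25,-1.73,0.48,0,0,-0.8],[0.46,-1.69,0.47,0,0,-0.81],[0.65,-1.62,0.48,0,0,-0.8],[0.85,-1.53,0.48,0,0,-0.8],[1.02,-1.41,0.48,0,0,-0.8],[0,0,0.23,0,0,0],[0,0,0.22,0,0,0],[0,0,0.23,0,0,0],[0,0,0.23,0,0,0]]
```

View pics/w11.png

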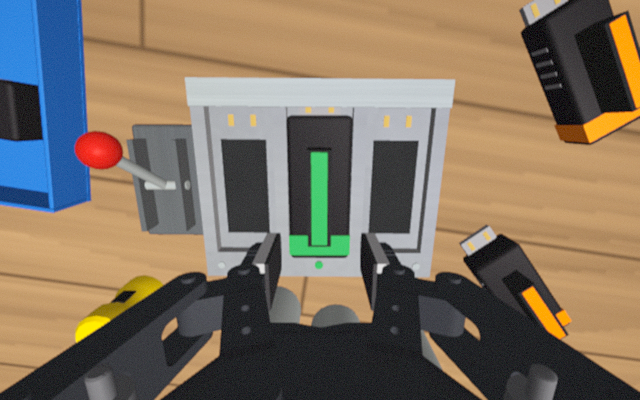

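```bash
python3 - <<'E'
from h import *
W=np.load('w11W.npy'); m=np.zeros((400,640),bool); m[112:250,285:355]=1
o,X,n,i=posefit(W,m); X*=np.sign(X[0]); yaw=np.degrees(np.arctan2(X[1],X[0])); print(o.round(4),yaw,n.round(3),np.round(i,4))
for yw in [8.6,8.9,9.2]:
    R=Ro.from_euler('z',yw,degrees=True).as_matrix(); L=(W-[o[0],o[1],0])@R
    z=W[...,2]; g=(abs(L[...,0])<.16)&(abs(L[...,1])<.15)
    # walls top edges along y at mid x
    out=[]
    for xs in (-.06,-.02,.02,.05):
        k=g&(abs(L[...,0]-xs)<.006); y=L[...,1][k]; zz=z[k]
        fl=(abs(zz-.045)<.004)
        for a,b in ((-.13,-.045),(.045,.13)):
            q=y[fl&(y>a)&(y<b)]; out.append((xs,q.min().round(4),q.max().round(4)))
    print(yw,out)
R=Ro.from_euler('z',9,degrees=True).as_matrix(); L=(W-[o[0],o[1],0])@R; z=W[...,2]
for yc in (-.084,.084):
    k=(abs(L[...,1]-yc)<.012)&(L[...,0]>-.14)&(L[...,0]<.14); xs=L[...,0][k]; zz=z[k]; b=np.round(xs/.004).astype(int)
    print(yc,[(j*4,int(np.median(zz[b==j])*1000)) for j in np.unique(b)])
s=env.observe()
r1,st=plan(np.array([o[0],o[1],.045+.055]),toolR(yaw),n=5); r2,st=plan(np.array([o[0],o[1],.0637]),toolR(yaw),n=4,start=st);show(r1+r2)
E
```

```text
[0.5541 0.0032 0.0449] 8.459344882605746 [-0.003  0.     1.   ] [9.050e-02 2.190e-02 2.383e+03 5.869e+03]
8.6 [(-0.06, np.float64(-0.1196), np.float64(-0.0518)), (-0.06, np.float64(0.0512), np.float64(0.1192)), (-0.02, np.float64(-0.1198), np.float64(-0.0521)), (-0.02, np.float64(0.0511), np.float64(0.1197)), (0.02, np.float64(-0.1197), np.float64(-0.0516)), (0.02, np.float64(0.051), np.float64(0.1192)), (0.05, np.float64(-0.1198), np.float64(-0.0515)), (0.05, np.float64(0.051), np.float64(0.1193))]
8.9 [(-0.06, np.float64(-0.1193), np.float64(-0.0514)), (-0.06, np.float64(0.0516), np.float64(0.1195)), (-0.02, np.float64(-0.1197), np.float64(-0.052)), (-0.02, np.float64(0.0512), np.float64(0.1198)), (0.02, np.float64(-0.1198), np.float64(-0.0517)), (0.02, np.float64(0.0509), np.float64(0.1191)), (0.05, np.float64(-0.1201), np.float64(-0.0518)), (0.05, np.float64(0.0508), np.float64(0.1191))]
9.2 [(-0.06, np.float64(-0.119), np.float64(-0.0511)), (-0.06, np.float64(0.0519), np.float64(0.1198)), (-0.02, np.float64(-0.1198), np.float64(-0.0519)), (-0.02, np.float64(0.0513), np.float64(0
[... 2073 characters left out ...]
t64(-8), 45), (np.int64(-4), 45), (np.int64(0), 45), (np.int64(4), 45), (np.int64(8), 45), (np.int64(12), 45), (np.int64(16), 45), (np.int64(20), 45), (np.int64(24), 45), (np.int64(28), 45), (np.int64(32), 45), (np.int64(36), 45), (np.int64(40), 45), (np.int64(44), 45), (np.int64(48), 45), (np.int64(52), 45), (np.int64(56), 45), (np.int64(60), 45), (np.int64(64), 44), (np.int64(68), 44), (np.int64(72), 44), (np.int64(76), 44), (np.int64(80), 53), (np.int64(84), 58), (np.int64(88), 58), (np.int64(92), 59)]
[[0,0,0.48,0,0,0.01],[-0.01,-0.01,0.47,0,0,0.01],[0,0,0.48,0,0,0.01],[-0.01,0,0.48,0,0,0.01],[0,-0.01,0.47,0,0,0.01],[0,0,0.23,0,0,0],[0,0,0.22,0,0,0],[0,0,0.23,0,0,0],[-0.01,0,0.23,0,0,0]]
```

>>> {"name": "jog_arm", "arguments": {
  "plan": [
    [[-0.01,-0.01,0.48,0,0,0.02],[-0.01,-0.01,0.47,0,0,0.01],[0,0,0.48,0,0,0.01],[-0.01,0,0.48,0,0,0],[0,0,0.47,0,0,0],[0,0,0.23,0,0,0],[0,0,0.22,0,0,0],[0,0,0.23,0,0,0],[0,0,0.23,0,0,0],[0,0,0,0,0,0]]
  ]
}}

```text
time_s: 18.0
position: [0.5539, 0.004, 0.0627]
tool_rot: [[-0.989, -0.15, -0.002], [-0.15, 0.989, 0.0], [0.002, 0.0, -1.0]]
ft_force: [0.1, 0.6, 0.0]
grip_width: 0.0425
```

>>> {"name": "jog_arm", "arguments": {
  "plan": [
    [[0,0,0,0,0,0],[0,0,0,0,0,0],[0,0,0,0,0,0],[0,0,0,0,0,0],[0,0,0,0,0,0],[0,0,0,0,0,0]]
  ],
  "grip": -1,
  "squeeze": 70
}}

```text
time_s: 18.6
position: [0.5548, 0.0037, 0.0642]
tool_rot: [[-0.989, -0.15, 0.001], [-0.15, 0.989, -0.001], [-0.001, -0.001, -1.0]]
ft_force: [-0.4, -2.5, 5.7]
grip_width: 0.0209
```

>>> {"name": "jog_arm", "arguments": {
  "plan": [
    [[0.02,0,-0.09,0,-0.23,0],[0.02,0,-0.09,0,-0.23,0],[0.02,0,-0.08,0,-0.23,0],[0.02,0,-0.08,0,-0.23,0],[0.02,0,-0.08,0,-0.24,0],[0.02,0,-0.08,0,-0.24,0],[0.02,0,-0.09,0,-0.23,0],[0.01,0,-0.08,0,-0.23,0],[0.02,0,-0.09,0,-0.23,0],[0.01,0,-0.08,0,-0.24,0]]
  ]
}}

```text
time_s: 19.6
position: [0.5423, 0.0023, 0.0956]
tool_rot: [[-0.928, -0.15, 0.34], [-0.141, 0.989, 0.052], [-0.344, 0.0, -0.939]]
ft_force: [2.6, 0.9, -3.3]
grip_width: 0.0206
```

>>> {"name": "jog_arm", "arguments": {
  "plan": [
    [[-0.1,0,0,0,0,0],[-0.15,0,0,0,0,0],[-0.15,0,0,0,0,0],[-0.15,0,-0.05,0,0,0],[-0.1,0,-0.1,0,0,0],[0,0,0,0,0,0]]
  ]
}}

```text
time_s: 20.2
position: [0.5652, 0.0055, 0.111]
tool_rot: [[-0.928, -0.15, 0.34], [-0.142, 0.989, 0.051], [-0.343, -0.001, -0.939]]
ft_force: [-0.0, -0.6, -4.9]
grip_width: 0.0208
```

```bash
python3 - <<'E'
from h import *
c=cam('wrist'); im,d=vision.get_image('wrist');save('w12',im)
s=env.observe();print(s['time_s'],s['position'],s['grip_width'],s['ft_force'],tip(s,.019))
p=np.array(s['position'])
r1,st=plan(p+[0,0,.04],np.array(s['tool_rot']),n=2);r2,st=plan([.565,.0,.22],toolR(8.6),n=4,start=st)
r3,st=plan([.445,-.408,.215],toolR(-90.3),start=st); show(r1+r2+r3); print(st[0])
E
```

```text
20.25 [0.56465434 0.00551563 0.1105342 ] 0.02064175669265858 [-0.40875779  0.29034056 -5.25175657] (array([0.57109389, 0.00648827, 0.09268522]), array([ 0.4828664, -0.0069492,  0.0601223]), np.float64(20.04557910353999), np.float64(8.659870123660939))
[[-0.17,0,-0.47,0,0,0],[-0.17,0,-0.47,0,0,0],[-0.15,-0.03,-0.41,0,0.58,0],[-0.11,-0.04,-0.42,0,0.59,0],[-0.07,-0.03,-0.43,0,0.58,0],[-0.04,-0.04,-0.43,0,0.58,0.01],[0.35,-0.74,0.01,0,0,0.88],[0.24,-0.78,0.01,0,0,0.89],[0.14,-0.81,0.01,0,0,0.88],[0.03,-0.81,0.01,0,0,0.89]]
[[-0.08,-0.82,0.01,0,0,0.88],[-0.18,-0.8,0.01,0,0,0.89],[-0.29,-0.76,0.01,0,0,0.88],[-0.39,-0.72,0.01,0,0,0.89],[-0.48,-0.66,0.01,0,0,0.88],[-0.56,-0.6,0.01,0,0,0.89],[-0.64,-0.51,0.01,0,0,0.88],[-0.69,-0.43,0.01,0,0,0.89],[-0.75,-0.33,0.01,0,0,0.88]]
[ 0.44487052 -0.40790093  0.21491146]
```

View pics/w12.png

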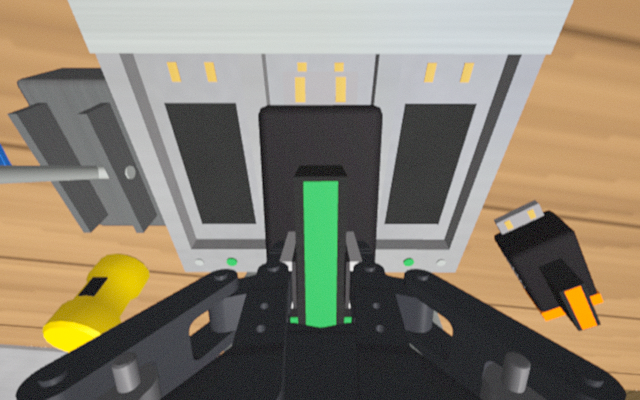

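>>> {"name": "jog_arm", "arguments": {
  "plan": [
    [[-0.17,0,-0.47,0,0,0],[-0.17,0,-0.47,0,0,0],[-0.15,-0.03,-0.41,0,0.58,0],[-0.11,-0.04,-0.42,0,0.59,0],[-0.07,-0.03,-0.43,0,0.58,0],[-0.04,-0.04,-0.43,0,0.58,0.01],[0.35,-0.74,0.01,0,0,0.88],[0.24,-0.78,0.01,0,0,0.89],[0.14,-0.81,0.01,0,0,0.88],[0.03,-0.81,0.01,0,0,0.89]]
  ]
}}

```text
time_s: 21.25
position: [0.5274, -0.1265, 0.2179]
tool_rot: [[-0.926, 0.377, 0.0], [0.377, 0.926, 0.0], [-0.0, 0.0, -1.0]]
ft_force: [-0.5, -0.7, -4.9]
grip_width: 0.0209
```

>>> {"name": "jog_arm", "arguments": {
  "plan": [
    [[-0.08,-0.82,0.01,0,0,0.88],[-0.18,-0.8,0.01,0,0,0.89],[-0.29,-0.76,0.01,0,0,0.88],[-0.39,-0.72,0.01,0,0,0.89],[-0.48,-0.66,0.01,0,0,0.88],[-0.56,-0.6,0.01,0,0,0.89],[-0.64,-0.51,0.01,0,0,0.88],[-0.69,-0.43,0.01,0,0,0.89],[-0.75,-0.33,0.01,0,0,0.88],[0,0,0,0,0,0]]
  ]
}}

```text
time_s: 22.25
position: [0.4429, -0.4114, 0.2136]
tool_rot: [[0.012, 1.0, -0.001], [1.0, -0.012, -0.001], [-0.001, -0.001, -1.0]]
ft_force: [0.6, 0.9, -5.3]
grip_width: 0.0209
```

>>> {"name": "jog_arm", "arguments": {
  "plan": [
    [[0,0,0.4,0,0,0],[0,0,0.4,0,0,0],[0,0,0.4,0,0,0]]
  ]
}}

```text
time_s: 22.55
position: [0.4446, -0.4073, 0.1658]
tool_rot: [[0.004, 1.0, 0.0], [1.0, -0.004, 0.0], [0.0, 0.0, -1.0]]
ft_force: [0.5, 0.4, -4.3]
grip_width: 0.021
```

```bash
python3 - <<'E'
from h import *
c=cam('wrist'); im,d=vision.get_image('wrist');save('w13',im)
s=env.observe();print(s['time_s'],s['position'],s['grip_width'],s['ft_force'],tip(s,.019))
E
```

```text
22.6 [ 0.44392843 -0.40636251  0.16291546] 0.02074098867006406 [ 0.41151359  0.65565933 -7.22433864] (array([ 0.44387611, -0.40628206,  0.1439157 ]), array([ 0.4442319 , -0.31128357,  0.14431697]), np.float64(-0.2420110109875905), np.float64(-90.21458370050777))
```

View pics/w13.png

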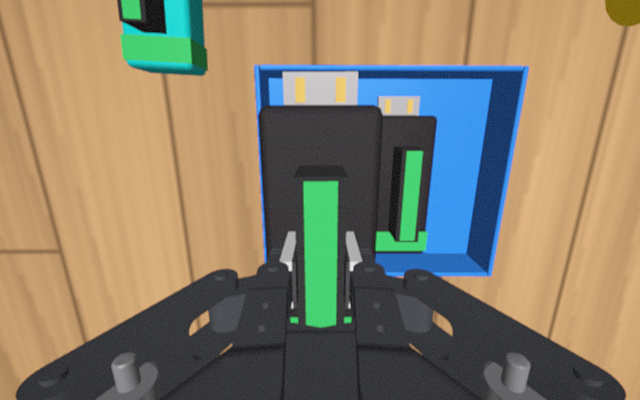

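>>> {"name": "jog_arm", "arguments": {
  "plan": [
    [[0.02,0,0.5,0,0,0],[0,0.02,0.7,0,0,0],[0,0,0.7,0,0,0],[0,0,0.7,0,0,0],[0,0,0.4,0,0,0],[0,0,0.25,0,0,0],[0,0,0.1,0,0,0],[0,0,0,0,0,0],[0,0,0,0,0,0]]
  ]
}}

```text
time_s: 23.5
position: [0.4458, -0.4076, 0.0336]
tool_rot: [[0.005, 1.0, 0.001], [1.0, -0.005, -0.001], [-0.001, 0.001, -1.0]]
ft_force: [-1.0, -0.2, -4.8]
grip_width: 0.0207
```

>>> {"name": "jog_arm", "arguments": {
  "plan": [
    [[0,0,0.1,0,0,0],[0,0,0.08,0,0,0],[0,0,0.05,0,0,0],[0,0,0,0,0,0]]
  ]
}}

```text
time_s: 23.9
position: [0.4453, -0.4072, 0.0243]
tool_rot: [[0.005, 1.0, 0.0], [1.0, -0.005, -0.001], [-0.001, 0.0, -1.0]]
ft_force: [-2.5, 2.3, 3.4]
grip_width: 0.021
```

>>> {"name": "jog_arm", "arguments": {
  "plan": [
    [[0,0,0,0,0,0],[0,0,0,0,0,0],[0,0,0,0,0,0],[0,0,-0.3,0,0,0],[0,0,-0.6,0,0,0],[0,0,-0.7,0,0,0],[0,0,-0.7,0,0,0],[0,0,-0.7,0,0,0],[0,0,-0.7,0,0,0],[0,0,-0.7,0,0,0]]
  ],
  "grip": 0
}}

```text
time_s: 24.9
position: [0.4453, -0.407, 0.2017]
tool_rot: [[0.005, 1.0, 0.001], [1.0, -0.005, -0.001], [-0.001, 0.001, -1.0]]
ft_force: [-0.1, -0.0, -0.3]
grip_width: 0.0427
```

```bash
python3 - <<'E'
from h import *
c=cam('wrist'); im,d=vision.get_image('wrist');W=cloud('wrist',d,c);save('w14',im)
s=env.observe();print(s['time_s'],s['position'],s['grip_width'],s['ft_force'])
for r in spotter.trace('wrist','charged1')[:3]:
    try: o,X,n,i=posefit(W,r['pixels']); print(r['score'],o.round(4),X.round(3),n.round(3),np.round(i,4))
    except Exception as e: print(e)
im,d=vision.get_image('top');W=cloud('top',d); save('t3',im)
for r in spotter.trace('top','flat1'):
    if r['score']<.3: continue
    try: o,X,n,i=posefit(W,r['pixels']); print(r['score'],np.round(r['rect']),o.round(4),X.round(3),n.round(3),np.round(i,4))
    except Exception as e: print(e)
E
```

```text
24.95 [ 0.44633068 -0.40837454  0.20668225] 0.042566062265222665 [0.56807649 0.67600932 3.90583364]
0.94 [ 0.4446 -0.4074  0.0049] [ 0.01   1.    -0.004] [0.001 0.004 1.   ] [8.900e-02 2.180e-02 1.712e+03 4.823e+03]
0.9 [ 2.918e-01 -2.473e-01  1.000e-04] [ 0.01  -1.     0.001] [0.009 0.002 1.   ] [2.950e-02 2.470e-02 9.450e+02 2.931e+03]
0.58 [ 0.5284 -0.4097  0.0048] [ 0.005  1.    -0.004] [-0.003  0.004  1.   ] [9.040e-02 2.270e-02 1.833e+03 4.187e+03]
0.87 [225. 228. 273. 282.] [ 0.3887  0.2767 -0.0007] [0.751 0.66  0.013] [-0.013 -0.005  1.   ] [9.04e-02 2.22e-02 2.31e+02 5.84e+02]
0.82 [218. 138. 270. 186.] [ 0.6633  0.2963 -0.0007] [0.671 0.741 0.011] [ 0.    -0.015  1.   ] [9.03e-02 2.24e-02 2.14e+02 5.12e+02]
0.61 [144. 150. 188. 205.] [ 0.6145  0.5268 -0.0012] [ 0.886  0.463 -0.002] [-0.     0.004  1.   ] [9.14e-02 2.29e-02 2.27e+02 5.12e+02]
```

View pics/w14.png

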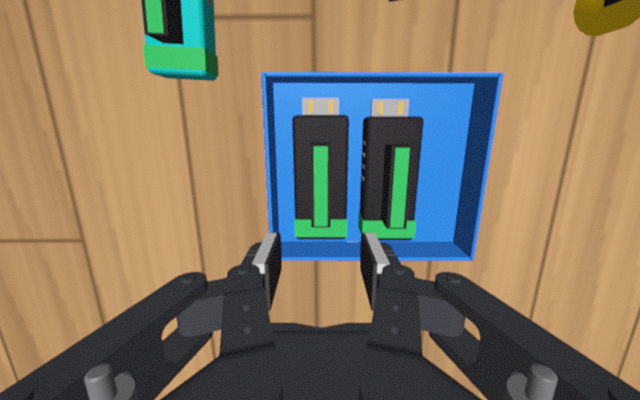

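View pics/t3.png

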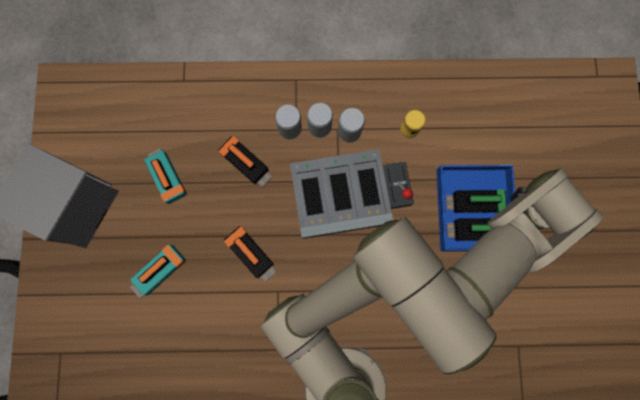

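Both charged packs lie flat in the crate. In the top view, flat pack A has been knocked to (245,161), about (0.663, 0.296), and pack B is still at (249,253). I'll take B first: it has a black body and an orange band, and I'll confirm that in a crop before gripping.

```bash
python3 - <<'E'
from h import *
r1,st=plan([.389,.275,.20],toolR(41),vmax=.95); show(r1)
E
```

```text
[[0.9,-0.08,0,0,0,-0.8],[0.9,0.03,0,0,0,-0.81],[0.89,0.14,0,0,0,-0.8],[0.86,0.24,0,0,0,-0.81],[0.83,0.35,0,0,0,-0.8],[0.79,0.44,-0.01,0,0,-0.8],[0.72,0.54,0,0,0,-0.81],[0.66,0.62,0,0,0,-0.8],[0.57,0.69,0,0,0,-0.81],[0.49,0.76,0,-0.01,0,-0.8]]
[[0.39,0.81,0,0,0,-0.8],[0.3,0.85,0,0,0,-0.81],[0.19,0.88,0,0,0.01,-0.8],[0.08,0.9,0,0,0,-0.81],[-0.03,0.9,0,0,0,-0.8],[-0.13,0.89,0,0,0,-0.8],[-0.24,0.86,0,0,0,-0.81],[-0.35,0.84,0,0,0,-0.8],[-0.44,0.78,0.01,0,0,-0.81]]
```

>>> {"name": "jog_arm", "arguments": {
  "plan": [
    [[0.9,-0.08,0,0,0,-0.8],[0.9,0.03,0,0,0,-0.81],[0.89,0.14,0,0,0,-0.8],[0.86,0.24,0,0,0,-0.81],[0.83,0.35,0,0,0,-0.8],[0.79,0.44,-0.01,0,0,-0.8],[0.72,0.54,0,0,0,-0.81],[0.66,0.62,0,0,0,-0.8],[0.57,0.69,0,0,0,-0.81],[0.49,0.76,0,0,0,-0.8]]
  ]
}}

```text
time_s: 26.1
position: [0.4149, -0.0465, 0.199]
tool_rot: [[-0.934, 0.357, -0.002], [0.357, 0.934, 0.001], [0.002, -0.0, -1.0]]
ft_force: [0.3, 0.1, 0.9]
grip_width: 0.0431
```

>>> {"name": "jog_arm", "arguments": {
  "plan": [
    [[0.39,0.81,0,0,0,-0.8],[0.3,0.85,0,0,0,-0.81],[0.19,0.88,0,0,0,-0.8],[0.08,0.9,0,0,0,-0.81],[-0.03,0.9,0,0,0,-0.8],[-0.13,0.89,0,0,0,-0.8],[-0.24,0.86,0,0,0,-0.81],[-0.35,0.84,0,0,0,-0.8],[-0.44,0.78,0.01,0,0,-0.81],[0,0,0,0,0,0]]
  ]
}}

```text
time_s: 27.1
position: [0.3878, 0.2777, 0.1982]
tool_rot: [[-0.75, -0.662, -0.002], [-0.662, 0.75, -0.0], [0.002, 0.001, -1.0]]
ft_force: [1.5, 0.1, -0.4]
grip_width: 0.0429
```

>>> {"name": "jog_arm", "arguments": {
  "plan": [
    [[0,0,0,0,0,0],[0,0,0,0,0,0]]
  ]
}}

```text
time_s: 27.3
position: [0.3889, 0.2742, 0.1989]
tool_rot: [[-0.755, -0.655, -0.001], [-0.655, 0.755, -0.001], [0.001, 0.0, -1.0]]
ft_force: [-0.3, -0.1, 0.3]
grip_width: 0.0426
```

```bash
python3 - <<'E'
from h import *
c=cam('wrist'); im,d=vision.get_image('wrist');W=cloud('wrist',d,c);save('w15',im)
s=env.observe();print(s['time_s'],s['position'],s['grip_width'],s['ft_force'])
for r in spotter.trace('wrist','flat1')[:3]:
    try: o,X,n,i=posefit(W,r['pixels']); print(r['score'],np.round(r['rect']),o.round(4),X.round(3),n.round(3),np.round(i,4))
    except Exception as e: print(e)
E
```

```text
27.35 [0.3890615  0.27406511 0.19904869] 0.042740249853507675 [-0.34856236 -0.95545    -0.92066553]
0.92 [427. 246. 555. 306.] [0.3394 0.5417 0.0015] [ 0.686 -0.728  0.006] [-0.058 -0.046  0.997] [7.640e-02 2.420e-02 9.630e+02 1.969e+03]
0.75 [290.  97. 349. 240.] [ 3.882e-01  2.732e-01 -2.000e-04] [0.749 0.663 0.003] [-0.001 -0.002  1.   ] [9.050e-02 2.130e-02 1.707e+03 4.785e+03]
0.63 [175. 260. 219. 381.] [0.6879 0.3188 0.0035] [-0.974  0.076 -0.211] [-0.223 -0.198  0.955] [3.61e-02 1.66e-02 2.62e+02 4.75e+02]
```

View pics/w15.png

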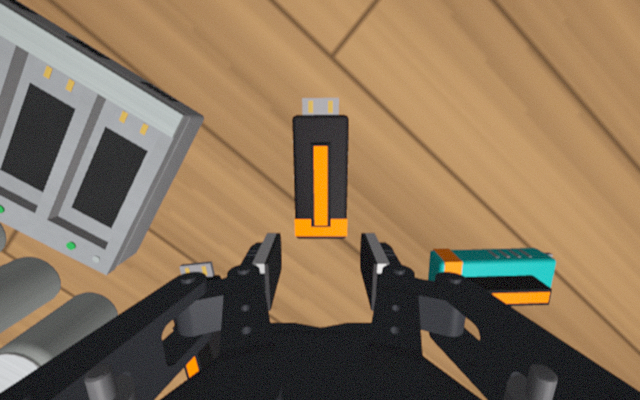

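The black body and orange band at (320,170) confirm this is a real flat pack; the turquoise one at (490,275) is the look-alike.

>>> {"name": "jog_arm", "arguments": {
  "plan": [
    [[0.03,0,0.6,0,0,-0.05],[0,0,0.7,0,0,0],[0,0,0.7,0,0,0],[0,0,0.7,0,0,0],[0,0,0.7,0,0,0],[0,0,0.5,0,0,0],[0,0,0.35,0,0,0],[0,0,0.25,0,0,0],[0,0,0,0,0,0],[0,0,0,0,0,0]]
  ]
}}

```text
time_s: 28.4
position: [0.3886, 0.274, 0.0198]
tool_rot: [[-0.75, -0.662, 0.001], [-0.662, 0.75, 0.0], [-0.001, -0.0, -1.0]]
ft_force: [0.1, 0.3, 0.4]
grip_width: 0.0426
```

>>> {"name": "jog_arm", "arguments": {
  "plan": [
    [[0,0,0,0,0,0],[0,0,0,0,0,0],[0,0,0,0,0,0],[0,0,0,0,0,0],[0,0,0,0,0,0],[0,0,0,0,0,0]]
  ],
  "grip": -1,
  "squeeze": 70
}}

```text
time_s: 29.0
position: [0.3887, 0.2742, 0.0202]
tool_rot: [[-0.749, -0.662, 0.002], [-0.662, 0.749, 0.0], [-0.002, -0.001, -1.0]]
ft_force: [0.1, -3.0, 6.6]
grip_width: 0.021
```

```bash
python3 - <<'E'
from h import *
s=env.observe();p=np.array(s['position']);print(s['time_s'],p,s['grip_width'],s['ft_force'])
o=np.array([.3882,.2732,0]);X=np.array([.749,.663,0]);print('TCP in pack',((p-o)@X,p[2]))
r1,st=plan(p+[0,0,.06],np.array(s['tool_rot']),n=3)
print(r1)
E
```

```text
29.0 [0.38874277 0.27416409 0.02020104] 0.02097538398244172 [ 0.05440459 -3.01697609  6.60575224]
TCP in pack (np.float64(0.0010457242128445595), np.float64(0.020201036224222993))
[[0.0, 0.0, -0.5, 0.0, 0.0, 0.0], [0.0, 0.0, -0.5, 0.0, 0.0, 0.0], [0.0, 0.0, -0.5, 0.0, 0.0, 0.0]]
```

```bash
cat >> h.py <<'E'
YAW=8.6
BAY={1:np.array([.5541,.0032,.045])}
Yd=np.array([-np.sin(np.radians(YAW)),np.cos(np.radians(YAW)),0]); BAY[0]=BAY[1]-.084*Yd; BAY[2]=BAY[1]+.084*Yd
def tcp_for_tip(bay,tx,tz,tilt,x0,zt):
    M=(Ro.from_euler('z',YAW,degrees=True)*Ro.from_euler('y',-tilt,degrees=True)).as_matrix(); D=Ro.from_euler('z',YAW,degrees=True).as_matrix()
    o=BAY[bay]+D@[tx,0,tz]+M@[.095,0,0]
    return o+M@[x0,0,zt], toolR(YAW,tilt)
def tipnow(bay,x0,zt):
    s=env.observe(); o,t,tilt,yaw=tip(s,zt,x0); D=Ro.from_euler('z',YAW,degrees=True).as_matrix()
    return ((t-BAY[bay])@D*1000).round(1),round(tilt,2),round(yaw,2)
E
python3 - <<'E'
from h import *
s=env.observe();p=np.array(s['position']);R=np.array(s['tool_rot'])
b=2;x0,zt=.001,.0202; print(BAY)
r1,st=plan(p+[0,0,.14],R,n=5)
pa,Ra=tcp_for_tip(b,-.074,.07,17,x0,zt); r2,st=plan(pa,Ra,start=st); show(r1+r2)
E
```

```text
{1: array([0.5541, 0.0032, 0.045 ]), 0: array([ 0.56666097, -0.07985554,  0.045     ]), 2: array([0.54153903, 0.08625554, 0.045     ])}
[[0,0,-0.7,0,0,0],[0,0,-0.7,0,0,0],[0,0,-0.7,0,0,0],[0,0,-0.7,0,0,0],[-0.01,0,-0.7,0,0,0],[0,-0.89,-0.01,0.08,-0.27,0.54],[-0.07,-0.88,0.01,0.08,-0.28,0.54],[-0.14,-0.88,0.02,0.08,-0.27,0.55],[-0.22,-0.86,0.04,0.08,-0.27,0.54],[-0.28,-0.84,0.05,0.08,-0.28,0.54]]
[[-0.34,-0.81,0.09,0.08,-0.27,0.54],[-0.41,-0.79,0.1,0.08,-0.27,0.54]]
```

>>> {"name": "jog_arm", "arguments": {
  "plan": [
    [[0,0,-0.4,0,0,0],[0,0,-0.7,0,0,0],[0,0,-0.8,0,0,0],[0,0,-0.8,0,0,0],[0,0,-0.8,0,0,0],[0,-0.89,-0.01,0.08,-0.27,0.54],[-0.07,-0.88,0.01,0.08,-0.28,0.54],[-0.14,-0.88,0.02,0.08,-0.27,0.55],[-0.22,-0.86,0.04,0.08,-0.27,0.54],[-0.28,-0.84,0.05,0.08,-0.28,0.54]]
  ]
}}

```text
time_s: 30.0
position: [0.5059, 0.1399, 0.1605]
tool_rot: [[-0.93, -0.306, 0.205], [-0.302, 0.952, 0.049], [-0.21, -0.016, -0.977]]
ft_force: [0.8, 1.4, -3.4]
grip_width: 0.021
```

>>> {"name": "jog_arm", "arguments": {
  "plan": [
    [[-0.34,-0.81,0.09,0.08,-0.27,0.54],[-0.41,-0.79,0.1,0.08,-0.27,0.54],[0,0,0,0,0,0],[0,0,0,0,0,0],[0,0,0,0,0,0]]
  ]
}}

```text
time_s: 30.5
position: [0.552, 0.0884, 0.161]
tool_rot: [[-0.946, -0.152, 0.285], [-0.145, 0.988, 0.045], [-0.289, 0.001, -0.957]]
ft_force: [-1.0, 0.3, -4.4]
grip_width: 0.0209
```

```bash
python3 - <<'E'
from h import *
s=env.observe();print(s['time_s'],s['grip_width'],s['ft_force'],tipnow(2,.001,.0202))
c=cam('wrist'); im,d=vision.get_image('wrist');W=cloud('wrist',d,c);save('w16',im)
T=np.array(s['tool_rot']);D=(W-s['position'])@T; D[...,0]*=-1;D[...,2]*=-1 # pack-ish axes rel TCP
# tongue tip: points with z near -(.0202-.007), x<-.08
k=(abs(D[...,2]+.0132)<.006)&(D[...,0]<-.070)&(D[...,0]>-.11)&(abs(D[...,1])<.03)
q=D[k];print(k.sum(),np.percentile(q,[1,50,99],axis=0).round(4).tolist())
k=(abs(D[...,2]-.0198)<.005)&(D[...,0]<-.05)&(D[...,0]>-.09)&(abs(D[...,1])<.04)
q=D[k];print(k.sum(),np.percentile(q,[1,50,99],axis=0).round(4).tolist())
E
```

```text
30.5 0.02087024611430664 [-1.02675567  0.34683787 -4.36386237] (array([-75.5,   0.4,  69. ]), np.float64(16.78), np.float64(8.72))
2429 [[-0.0958, -0.0219, -0.0143], [-0.087, -0.0002, -0.0127], [-0.0779, 0.0212, -0.011]]
6221 [[-0.0753, -0.031, 0.0157], [-0.063, -0.0007, 0.0199], [-0.0504, 0.0301, 0.0215]]
```

View pics/w16.png

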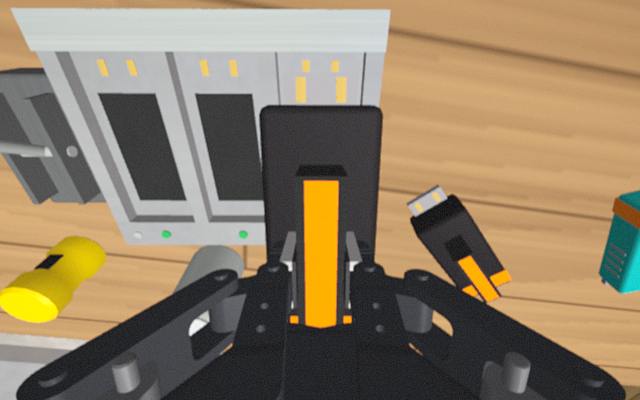

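```bash
python3 - <<'E'
from h import *
b=2;x0,zt=.001,.0202
pa,Ra=tcp_for_tip(b,-.0745,.002,17,x0,zt); r1,st=plan(pa,Ra,n=5)
show(r1)
E
```

```text
[[0.09,0,0.32,0,0,0],[0.1,-0.01,0.32,0,-0.01,0.01],[0.09,0,0.32,0.01,0,0],[0.1,-0.01,0.32,0,-0.01,0],[0.09,0,0.32,0,0,0.01]]
```

>>> {"name": "jog_arm", "arguments": {
  "plan": [
    [[0.09,0,0.32,0,0,0],[0.1,-0.01,0.32,0,-0.01,0.01],[0.09,0,0.32,0,0,0],[0.1,-0.01,0.32,0,-0.01,0],[0.09,0,0.3,0,0,0.01],[0,0,0,0,0,0],[0,0,0,0,0,0],[0,0,0,0,0,0]]
  ]
}}

```text
time_s: 31.35
position: [0.5537, 0.0874, 0.0963]
tool_rot: [[-0.945, -0.148, 0.291], [-0.142, 0.989, 0.044], [-0.294, 0.001, -0.956]]
ft_force: [-0.2, 0.1, -4.3]
grip_width: 0.021
```

```bash
python3 - <<'E'
from h import *
b=2;x0,zt=.001,.0202
s=env.observe();print(s['time_s'],s['grip_width'],s['ft_force'],tipnow(b,x0,zt))
im,d=vision.get_image('wrist');save('w17',im)
pa,Ra=tcp_for_tip(b,-.0945,.0015,17,x0,zt); r1,st=plan(pa,Ra,n=5)
show(r1)
E
```

```text
31.35 0.021000489546710768 [-0.19108553  0.13259246 -4.33242477] (array([-73.6,  -0.6,   3.7]), np.float64(17.12), np.float64(8.52))
[[0.1,0,-0.02,0,0,0],[0.11,0.01,-0.02,0,0.01,0],[0.1,0,-0.02,0,0,-0.01],[0.1,0.01,-0.02,0,0,0],[0.1,0,-0.02,0,0,0]]
```

View pics/w17.png

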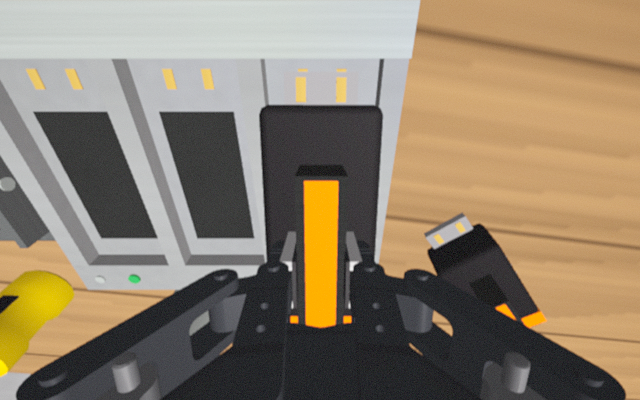

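>>> {"name": "jog_arm", "arguments": {
  "plan": [
    [[0.1,0,-0.02,0,0,0],[0.11,0.01,-0.02,0,0,0],[0.1,0,-0.02,0,0,0],[0.1,0,-0.02,0,0,0],[0.1,0,-0.02,0,0,0],[0,0,0,0,0,0],[0,0,0,0,0,0]]
  ]
}}

```text
time_s: 32.1
position: [0.5329, 0.0844, 0.0934]
tool_rot: [[-0.946, -0.148, 0.29], [-0.141, 0.989, 0.044], [-0.293, 0.001, -0.956]]
ft_force: [-0.2, 0.1, -4.9]
grip_width: 0.021
```

```bash
python3 - <<'E'
from h import *
b=2;x0,zt=.001,.0202
s=env.observe();print(s['time_s'],s['grip_width'],s['ft_force'],tipnow(b,x0,zt))
im,d=vision.get_image('wrist');save('w18',im[0:240,150:500])
p,R=np.array(s['position']),np.array(s['tool_rot']);st=(p,R);rows=[]
for t in np.linspace(15,0.0,8):
    pa,Ra=tcp_for_tip(b,-.0950,.0010,t,x0,zt); r,st=plan(pa,Ra,n=1,start=st); rows+=r
show(rows)
E
```

```text
32.1 0.021049082885732116 [-0.1922351   0.07319731 -4.92176522] (array([-94.7,  -0.4,   0.9]), np.float64(17.05), np.float64(8.47))
[[-0.01,0.01,0.08,0,0.24,-0.01],[-0.02,0,0.09,0,0.25,0],[-0.01,0,0.09,0,0.25,0],[-0.02,0,0.09,0,0.25,0],[-0.02,0,0.09,0,0.25,0],[-0.02,0,0.09,0,0.25,0],[-0.01,0,0.09,0,0.24,0],[-0.02,0,0.09,0,0.25,0]]
```

View pics/w18.png

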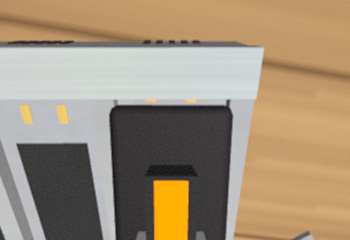

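The tongue is under the lip with no contact force. Now I'll rotate the plain end down.

>>> {"name": "jog_arm", "arguments": {
  "plan": [
    [[-0.01,0.01,0.08,0,0.24,0],[-0.02,0,0.09,0,0.25,0],[-0.01,0,0.09,0,0.25,0],[-0.02,0,0.09,0,0.25,0],[-0.02,0,0.09,0,0.25,0],[-0.02,0,0.09,0,0.25,0],[-0.01,0,0.09,0,0.24,0],[-0.02,0,0.09,0,0.25,0],[0,0,0,0,0,0],[0,0,0,0,0,0]]
  ]
}}

```text
time_s: 33.15
position: [0.5426, 0.0864, 0.0661]
tool_rot: [[-0.989, -0.148, 0.001], [-0.148, 0.989, 0.001], [-0.001, 0.001, -1.0]]
ft_force: [0.2, 0.5, -3.9]
grip_width: 0.021
```

```bash
python3 - <<'E'
from h import *
b=2;x0,zt=.001,.0202
s=env.observe();print(s['time_s'],s['grip_width'],s['ft_force'],s['wrist_torque'],tipnow(b,x0,zt))
E
```

```text
33.15 0.02098378468300219 [ 0.21016063  0.46469997 -3.9426471 ] [-0.01447768  0.02521252  0.01614306] (array([-94.9,   0.1,   0.7]), np.float64(0.07), np.float64(8.5))
```

>>> {"name": "jog_arm", "arguments": {
  "plan": [
    [[0,0,0.03,0,0,0],[0,0,0,0,0,0],[0,0,0,0,0,0]]
  ]
}}

```text
time_s: 33.45
position: [0.5424, 0.0863, 0.0652]
tool_rot: [[-0.989, -0.148, 0.001], [-0.148, 0.989, 0.001], [-0.001, 0.001, -1.0]]
ft_force: [-0.2, -0.3, -2.6]
grip_width: 0.021
```

>>> {"name": "jog_arm", "arguments": {
  "plan": [
    [[0,0,0,0,0,0],[0,0,0,0,0,0],[0,0,0,0,0,0],[0,0,-0.3,0,0,0],[0,0,-0.5,0,0,0],[0,0,-0.7,0,0,0],[0,0,-0.7,0,0,0],[0,0,-0.7,0,0,0],[0,0,-0.3,0,0,0],[0,0,0,0,0,0]]
  ],
  "grip": 0
}}

```text
time_s: 34.45
position: [0.5433, 0.0861, 0.1957]
tool_rot: [[-0.989, -0.148, 0.005], [-0.148, 0.989, 0.001], [-0.005, 0.0, -1.0]]
ft_force: [0.0, -0.7, 0.2]
grip_width: 0.0429
```

```bash
python3 - <<'E'
from h import *
s=env.observe();print(s['time_s'],s['position'],s['grip_width'],s['ft_force'])
c=cam('wrist'); im,d=vision.get_image('wrist');W=cloud('wrist',d,c);save('w19',im)
for r in spotter.trace('wrist','flat1')[:3]:
    try: o,X,n,i=posefit(W,r['pixels']); print(r['score'],np.round(r['rect']),o.round(4),X.round(3),n.round(3),np.round(i,4))
    except Exception as e: print(e)
print(BAY[2])
im,d=vision.get_image('top');W=cloud('top',d)
for r in spotter.trace('top','flat1'):
    if r['score']<.3: continue
    try: o,X,n,i=posefit(W,r['pixels']); print(r['score'],np.round(r['rect']),o.round(4),X.round(3),n.round(3),np.round(i,4))
    except Exception as e: print(e)
r1,st=plan([.662,.293,.19],toolR(47.8)); show(r1)
E
```

```text
34.45 [0.54325902 0.08612927 0.19573132] 0.04293862123543527 [ 0.01907964 -0.65715433  0.15837626]
0.83 [403. 219. 490. 339.] [ 0.6563  0.2861 -0.0289] [0.672 0.738 0.057] [-0.036 -0.044  0.998] [1.261e-01 6.260e-02 1.564e+03 5.630e+02]
0.68 [588. 215. 640. 335.] [ 0.619   0.5095 -0.0329] [ 0.905  0.426 -0.021] [ 0.062 -0.083  0.995] [1.502e-01 2.690e-02 2.169e+03 4.040e+02]
0.57 [287. 103. 352. 255.] [0.5413 0.0857 0.0448] [0.99  0.142 0.002] [-0.002  0.     1.   ] [8.970e-02 2.170e-02 2.361e+03 6.334e+03]
[0.54153903 0.08625554 0.045     ]
0.96 [145. 149. 186. 204.] [ 6.137e-01  5.257e-01 -6.000e-04] [ 0.881  0.473 -0.007] [-0.001  0.016  1.   ] [9.03e-02 2.36e-02 2.34e+02 5.17e+02]
0.9 [220. 140. 272. 187.] [ 0.6629  0.2944 -0.0009] [ 0.674  0.739 -0.01 ] [0.006 0.008 1.   ] [9.05e-02 2.23e-02 2.23e+02 4.92e+02]
0.85 [132. 245. 187. 299.] [ 0.3416  0.5373 -0.001 ] [ 0.67  -0.742  0.01 ] [-0.022 -0.006  1.   ] [9.15e-02 2.37e-02 2.54e+02 5.77e+02]
cannot unpack non-iterable NoneType object
[[-0.53,0.67,0.01,0,0,-0.65],[-0.6,0.61,0.01,0,0,-0.66],[-0.65,0.55,0,0.01,0,-0.65],[-0.7,0.48,0.01,0,0,-0.65],[-0.75,0.42,0.01,0,0,-0.66],[-0.79,0.34,0.01,0,0,-0.65],[-0.81,0.26,0,0,0,-0.65]]
```

View pics/w19.png

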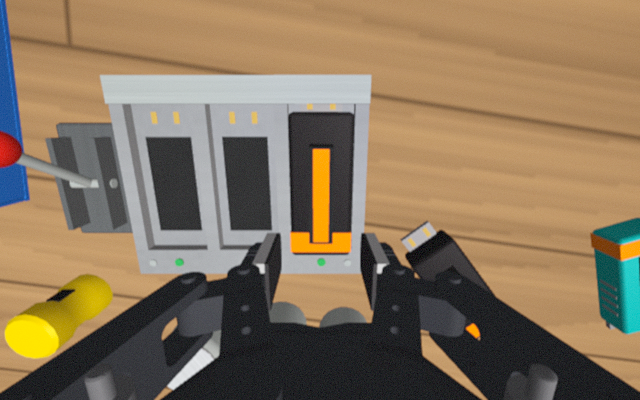

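Flat pack B is home in bay 2: level, with its origin within 1 mm of the bay point. Next is flat pack A.

>>> {"name": "jog_arm", "arguments": {
  "plan": [
    [[-0.53,0.67,0.01,0,0,-0.65],[-0.6,0.61,0.01,0,0,-0.66],[-0.65,0.55,0,0,0,-0.65],[-0.7,0.48,0.01,0,0,-0.65],[-0.75,0.42,0.01,0,0,-0.66],[-0.79,0.34,0.01,0,0,-0.65],[-0.81,0.26,0,0,0,-0.65],[0,0,0,0,0,0],[0,0,0,0,0,0],[0,0,0,0,0,0]]
  ]
}}

```text
time_s: 35.65
position: [0.6621, 0.2924, 0.1909]
tool_rot: [[-0.673, -0.739, -0.001], [-0.739, 0.673, 0.001], [-0.0, 0.001, -1.0]]
ft_force: [0.3, -1.0, -1.0]
grip_width: 0.0425
```

```bash
python3 - <<'E'
from h import *
s=env.observe();print(s['time_s'],s['position'],s['grip_width'],np.round(s['q'],1))
c=cam('wrist'); im,d=vision.get_image('wrist');W=cloud('wrist',d,c);save('w20',im)
for r in spotter.trace('wrist','flat1')[:3]:
    try: o,X,n,i=posefit(W,r['pixels']); print(r['score'],np.round(r['rect']),o.round(4),X.round(3),n.round(3),np.round(i,4))
    except Exception as e: print(e); continue
    if abs(o[0]-.663)<.03 and abs(o[1]-.29)<.04:
        X*=np.sign(X[0]); yaw=np.degrees(np.arctan2(X[1],X[0])); r1,st=plan([o[0],o[1],.06],toolR(yaw),n=6); r2,st=plan([o[0],o[1],.0195],toolR(yaw),n=3,start=st); show(r1+r2)
E
```

```text
35.65 [0.66206026 0.29236017 0.19089574] 0.04246841465296503 [ 1.450e+01  4.120e+01  4.220e+01  1.000e-01  9.660e+01 -1.232e+02]
cannot unpack non-iterable NoneType object
0.83 [431. 221. 519. 334.] [6.119e-01 5.235e-01 4.000e-04] [0.888 0.461 0.005] [ 0.    -0.012  1.   ] [8.500e-02 2.360e-02 6.050e+02 1.624e+03]
0.81 [293.  97. 345. 246.] [ 6.637e-01  2.921e-01 -2.000e-04] [0.671 0.741 0.002] [-0.001 -0.002  1.   ] [8.980e-02 2.150e-02 1.774e+03 5.011e+03]
[[0,-0.01,0.55,0,0,0],[-0.01,0,0.55,0,0,-0.01],[0,-0.01,0.54,0,0,0],[0,0,0.55,0,0,0],[-0.01,-0.01,0.55,0,0.01,-0.01],[0,0,0.55,0,0,0],[0,0,0.34,0,0,0],[0,0,0.33,0,0,0],[0,0,0.34,0,0,0]]
```

View pics/w20.png

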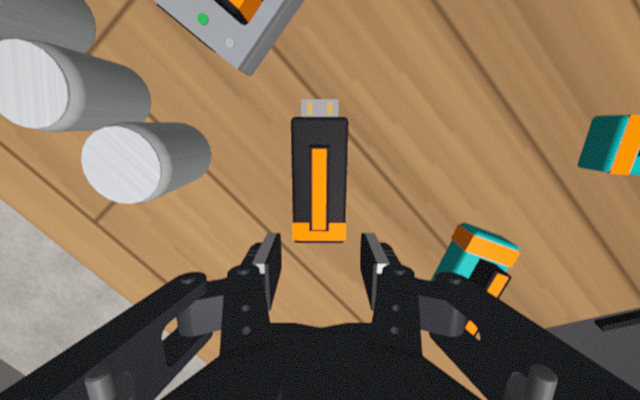

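The pack at (320,180) has a black body and orange band, so it is the real flat pack; the turquoise one at (475,270) is not. I'll descend and grip.

>>> {"name": "jog_arm", "arguments": {
  "plan": [
    [[-0.02,-0.02,0.55,0,0,0],[0,0,0.55,0,0,-0.01],[0,0,0.54,0,0,0],[0,0,0.55,0,0,0],[0,0,0.55,0,0,-0.01],[0,0,0.55,0,0,0],[0,0,0.34,0,0,0],[0,0,0.33,0,0,0],[0,0,0.34,0,0,0],[0,0,0,0,0,0]]
  ]
}}

```text
time_s: 36.75
position: [0.6627, 0.2931, 0.0174]
tool_rot: [[-0.67, -0.742, -0.003], [-0.742, 0.67, 0.001], [0.001, 0.002, -1.0]]
ft_force: [0.5, 1.1, -0.4]
grip_width: 0.0429
```

>>> {"name": "jog_arm", "arguments": {
  "plan": [
    [[0,0,0,0,0,0],[0,0,0,0,0,0],[0,0,0,0,0,0],[0,0,0,0,0,0],[0,0,0,0,0,0],[0,0,0,0,0,0]]
  ],
  "grip": -1,
  "squeeze": 70
}}

```text
time_s: 37.35
position: [0.6643, 0.2933, 0.0203]
tool_rot: [[-0.67, -0.742, 0.003], [-0.742, 0.67, 0.001], [-0.003, -0.001, -1.0]]
ft_force: [3.6, -1.7, 5.8]
grip_width: 0.0208
```

```bash
python3 - <<'E'
from h import *
s=env.observe();p=np.array(s['position']);R=np.array(s['tool_rot']);print(s['time_s'],p,s['grip_width'],s['ft_force'])
o=np.array([.6637,.2921,0]);X=np.array([.671,.741,0]);print('TCP in pack',((p-o)@X,p[2]))
x0,zt=(p-o)@X,p[2]
r1,st=plan(p+[-.02,0,.17],R,n=6)
pa,Ra=tcp_for_tip(1,-.074,.11,17,x0,zt); r2,st=plan(pa,Ra,start=st); show(r1+r2);print(pa)
E
```

```text
37.35 [0.66434262 0.29333121 0.02031402] 0.020808238263349238 [ 3.5736437  -1.66964621  5.83834988]
TCP in pack (np.float64(0.0013435246245163013), np.float64(0.020314022204005383))
[[0.05,0.06,-0.71,0,0,0],[0.06,0.06,-0.71,0,0,0],[0.05,0.06,-0.71,0,0,0],[0.06,0.06,-0.7,0,0,0],[0.05,0.07,-0.71,0,0,0],[0.05,0.06,-0.71,0,0,0],[0.74,-0.38,-0.04,0.08,-0.21,0.5],[0.71,-0.43,-0.05,0.07,-0.21,0.51],[0.67,-0.48,-0.07,0.08,-0.21,0.5],[0.63,-0.53,-0.09,0.07,-0.2,0.51]]
[[0.59,-0.59,-0.09,0.08,-0.21,0.5],[0.53,-0.62,-0.11,0.07,-0.21,0.51],[0.49,-0.67,-0.12,0.08,-0.21,0.5],[0.43,-0.7,-0.12,0.07,-0.21,0.51],[0.37,-0.73,-0.13,0.08,-0.21,0.5]]
[0.56615741 0.00502351 0.20259452]
```

>>> {"name": "jog_arm", "arguments": {
  "plan": [
    [[0.05,0.06,-0.4,0,0,0],[0.06,0.06,-0.75,0,0,0],[0.05,0.06,-0.8,0,0,0],[0.06,0.06,-0.8,0,0,0],[0.05,0.07,-0.8,0,0,0],[0.05,0.06,-0.7,0,0,0],[0.74,-0.38,-0.04,0.08,-0.21,0.5],[0.71,-0.43,-0.05,0.07,-0.21,0.51],[0.67,-0.48,-0.07,0.08,-0.21,0.5],[0.63,-0.53,-0.09,0.07,-0.2,0.51]]
  ]
}}

```text
time_s: 38.35
position: [0.6069, 0.1649, 0.1941]
tool_rot: [[-0.855, -0.505, 0.121], [-0.503, 0.863, 0.046], [-0.128, -0.022, -0.992]]
ft_force: [0.4, -0.3, -5.5]
grip_width: 0.0209
```

>>> {"name": "jog_arm", "arguments": {
  "plan": [
    [[0.59,-0.59,-0.09,0.08,-0.21,0.5],[0.53,-0.62,-0.11,0.07,-0.21,0.51],[0.49,-0.67,-0.12,0.08,-0.21,0.5],[0.43,-0.7,-0.12,0.07,-0.21,0.51],[0.37,-0.73,-0.13,0.08,-0.21,0.5],[0,0,0,0,0,0],[0,0,0,0,0,0],[0,0,0,0,0,0]]
  ]
}}

```text
time_s: 39.15
position: [0.5652, 0.0061, 0.2013]
tool_rot: [[-0.946, -0.151, 0.285], [-0.145, 0.988, 0.045], [-0.289, 0.001, -0.957]]
ft_force: [0.5, 0.6, -6.8]
grip_width: 0.021
```

```bash
python3 - <<'E'
from h import *
x0,zt=.0013,.0203
s=env.observe();print(s['time_s'],s['grip_width'],s['ft_force'],tipnow(1,x0,zt))
c=cam('wrist'); im,d=vision.get_image('wrist');W=cloud('wrist',d,c);save('w21',im)
T=np.array(s['tool_rot']);D=(W-s['position'])@T; D[...,0]*=-1;D[...,2]*=-1
k=(abs(D[...,2]+.0132)<.006)&(D[...,0]<-.070)&(D[...,0]>-.11)&(abs(D[...,1])<.03)
q=D[k];print(k.sum(),np.percentile(q,[1,50,99],axis=0).round(4).tolist())
k=(abs(D[...,2]-.0198)<.005)&(D[...,0]<-.05)&(D[...,0]>-.09)&(abs(D[...,1])<.04)
q=D[k];print(k.sum(),np.percentile(q,[1,50,99],axis=0).round(4).tolist())
pa,Ra=tcp_for_tip(1,-.0745,.002,17,x0,zt); r1,st=plan(pa,Ra,n=6); show(r1)
E
```

```text
39.15 0.020990290954284396 [ 0.47399054  0.58458748 -6.76342583] (array([-74.9,   1.1, 109.1]), np.float64(16.77), np.float64(8.68))
2424 [[-0.0954, -0.0222, -0.0147], [-0.0865, -0.0008, -0.0131], [-0.0774, 0.0209, -0.0114]]
6127 [[-0.0752, -0.0312, 0.0155], [-0.063, -0.0007, 0.0197], [-0.0504, 0.03, 0.0213]]
[[0.13,-0.01,0.43,0,0,0],[0.13,0,0.42,0,-0.01,0],[0.13,-0.01,0.43,0,0,0.01],[0.13,0,0.42,0.01,-0.01,0],[0.13,-0.01,0.43,0,0,0],[0.13,0,0.42,0,0,0]]
```

View pics/w21.png

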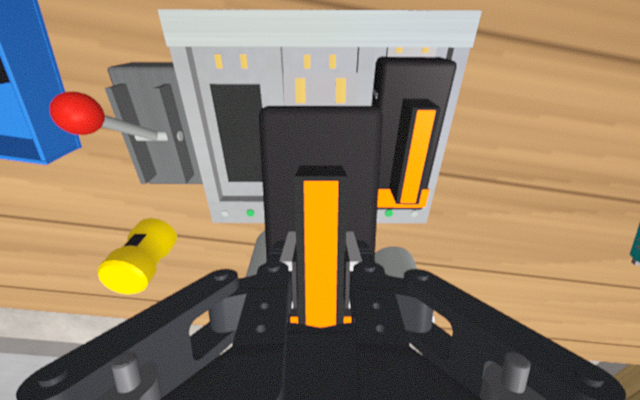

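>>> {"name": "jog_arm", "arguments": {
  "plan": [
    [[0.13,-0.02,0.43,0,0,0],[0.13,-0.01,0.42,0,-0.01,0],[0.13,0,0.43,0,0,0.01],[0.13,0,0.42,0,-0.01,0],[0.13,0,0.43,0,0,0],[0.13,0,0.4,0,0,0],[0,0,0,0,0,0],[0,0,0,0,0,0],[0,0,0,0,0,0]]
  ]
}}

```text
time_s: 40.1
position: [0.5663, 0.0041, 0.0969]
tool_rot: [[-0.945, -0.149, 0.292], [-0.143, 0.989, 0.044], [-0.295, -0.0, -0.956]]
ft_force: [0.3, -0.0, -6.3]
grip_width: 0.0209
```

```bash
python3 - <<'E'
from h import *
b=1;x0,zt=.001,.0203
s=env.observe();print(s['time_s'],s['grip_width'],s['ft_force'],tipnow(b,x0,zt))
im,d=vision.get_image('wrist');save('w22',im)
pa,Ra=tcp_for_tip(b,-.0945,.0015,17,x0,zt); r1,st=plan(pa,Ra,n=5)
show(r1)
E
```

```text
40.1 0.020881561928792352 [ 0.29829218 -0.02372805 -6.31072811] (array([-73.5,  -0.9,   4.2]), np.float64(17.14), np.float64(8.58))
[[0.1,0,-0.02,0,0,0],[0.11,0.01,-0.01,0,0.01,0],[0.1,0,-0.02,0,0,0],[0.1,0.01,-0.02,0,0,0],[0.11,0,-0.01,0,0.01,0]]
```

View pics/w22.png

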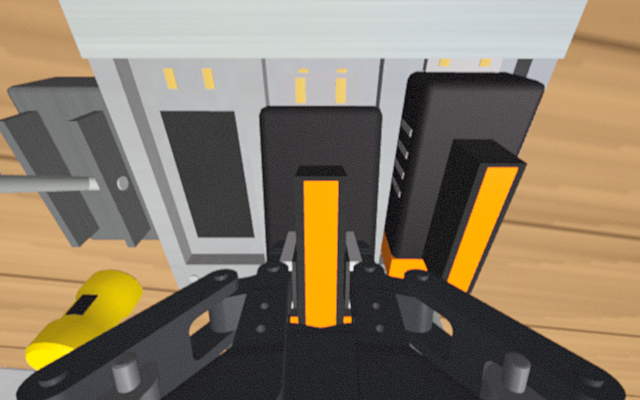

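>>> {"name": "jog_arm", "arguments": {
  "plan": [
    [[0.1,0.01,-0.02,0,0,0],[0.11,0.01,-0.01,0,0,0],[0.1,0,-0.02,0,0,0],[0.1,0,-0.02,0,0,0],[0.11,0,-0.01,0,0,0],[0,0,0,0,0,0],[0,0,0,0,0,0]]
  ]
}}

```text
time_s: 40.85
position: [0.5449, 0.0015, 0.0929]
tool_rot: [[-0.945, -0.148, 0.29], [-0.142, 0.989, 0.044], [-0.293, 0.0, -0.956]]
ft_force: [0.1, -0.3, -6.8]
grip_width: 0.021
```

```bash
python3 - <<'E'
from h import *
b=1;x0,zt=.001,.0203
s=env.observe();print(s['time_s'],s['grip_width'],s['ft_force'],tipnow(b,x0,zt))
p,R=np.array(s['position']),np.array(s['tool_rot']);st=(p,R);rows=[]
for t in np.linspace(15,0.0,8):
    pa,Ra=tcp_for_tip(b,-.0950,.0010,t,x0,zt); r,st=plan(pa,Ra,n=1,start=st); rows+=r
show(rows)
E
```

```text
40.85 0.021001191936309498 [ 0.11244654 -0.30407507 -6.78517634] (array([-95.2,  -0.2,   0.3]), np.float64(17.05), np.float64(8.52))
[[-0.03,0.01,0.07,0,0.24,-0.01],[-0.01,0,0.09,0,0.25,0],[-0.02,0,0.09,0,0.25,0],[-0.02,0,0.09,0,0.25,0],[-0.01,0,0.09,0,0.25,0],[-0.02,0,0.09,0,0.25,0],[-0.02,0,0.09,0,0.24,0],[-0.02,0,0.09,0,0.25,0]]
```

>>> {"name": "jog_arm", "arguments": {
  "plan": [
    [[-0.03,0.01,0.07,0,0.24,0],[-0.01,0,0.09,0,0.25,0],[-0.02,0,0.09,0,0.25,0],[-0.02,0,0.09,0,0.25,0],[-0.01,0,0.09,0,0.25,0],[-0.02,0,0.09,0,0.25,0],[-0.02,0,0.09,0,0.24,0],[-0.02,0,0.09,0,0.25,0],[0,0,0,0,0,0],[0,0,0,0,0,0]]
  ]
}}

```text
time_s: 41.85
position: [0.5554, 0.0036, 0.0662]
tool_rot: [[-0.989, -0.149, 0.001], [-0.149, 0.989, 0.001], [-0.002, 0.001, -1.0]]
ft_force: [0.3, 1.3, -6.8]
grip_width: 0.0212
```

>>> {"name": "jog_arm", "arguments": {
  "plan": [
    [[0,0,0.02,0,0,0],[0,0,0,0,0,0],[0,0,0,0,0,0]]
  ]
}}

```text
time_s: 42.15
position: [0.5551, 0.0035, 0.0657]
tool_rot: [[-0.989, -0.148, 0.001], [-0.148, 0.989, 0.0], [-0.001, 0.0, -1.0]]
ft_force: [0.2, -0.2, -6.3]
grip_width: 0.0207
```

>>> {"name": "jog_arm", "arguments": {
  "plan": [
    [[0,0,0,0,0,0],[0,0,0,0,0,0],[0,0,0,0,0,0],[0,0,-0.3,0,0,0],[0,0,-0.5,0,0,0],[0,0,-0.7,0,0,0],[0,0,-0.7,0,0,0],[0,0,-0.7,0,0,0],[0,0,-0.3,0,0,0],[0,0,0,0,0,0]]
  ],
  "grip": 0
}}

```text
time_s: 43.15
position: [0.5559, 0.0034, 0.1963]
tool_rot: [[-0.989, -0.149, 0.005], [-0.149, 0.989, -0.001], [-0.005, -0.001, -1.0]]
ft_force: [-0.1, 0.4, 0.2]
grip_width: 0.0424
```

```bash
python3 - <<'E'
from h import *
s=env.observe();print(s['time_s'],s['position'],s['grip_width'],s['ft_force'])
c=cam('wrist'); im,d=vision.get_image('wrist');W=cloud('wrist',d,c);save('w23',im)
for r in spotter.trace('wrist','flat1')[:3]:
    try: o,X,n,i=posefit(W,r['pixels']); print(r['score'],np.round(r['rect']),o.round(4),X.round(3),n.round(3),np.round(i,4))
    except Exception as e: print(e)
print(BAY)
for r in spotter.trace('wrist','lever_knob')[:2]:
    m=r['pixels'];P=W[m];P=P[~np.isnan(P[:,0])];print(r['score'],np.round(r['rect']),np.median(P,0),P.max(0))
h=cv2.cvtColor(im,cv2.COLOR_RGB2HSV); m=((h[...,0]<6)|(h[...,0]>172))&(h[...,1]>150)&(h[...,2]>80)
P=W[m];P=P[~np.isnan(P[:,0])]; P=P[np.linalg.norm(P-np.median(P,0),axis=1)<.03]
A=np.c_[2*P,np.ones(len(P))]; x=np.linalg.lstsq(A,(P**2).sum(1),rcond=None)[0]; print('knob',len(P),x[:3].round(4),np.sqrt(x[3]+x[:3]@x[:3]))
D=Ro.from_euler('z',YAW,degrees=True).as_matrix(); print('knob in dock frame',((x[:3]-[BAY[1][0],BAY[1][1],0])@D).round(4))
E
```

```text
43.15 [0.55592044 0.00336173 0.19629717] 0.0423720979310246 [-0.09115503  0.35777774  0.15257715]
0.78 [289. 100. 353. 259.] [0.5548 0.003  0.0448] [0.99  0.141 0.003] [-0.003 -0.     1.   ] [9.040e-02 2.170e-02 2.381e+03 6.313e+03]
0.78 [363. 104. 441. 254.] [0.5414 0.0859 0.0448] [0.99  0.143 0.002] [-0.002 -0.004  1.   ] [8.970e-02 2.300e-02 2.525e+03 5.181e+03]
{1: array([0.5541, 0.0032, 0.045 ]), 0: array([ 0.56666097, -0.07985554,  0.045     ]), 2: array([0.54153903, 0.08625554, 0.045     ])}
0.96 [ 77. 130. 172. 189.] [ 0.53745518 -0.16707347  0.14442019] [ 0.58799352 -0.15852874  0.15516747]
knob 1344 [ 0.5345 -0.1735  0.139 ] 0.014310032001018843
knob in dock frame [-0.0458 -0.1718  0.139 ]
```

View pics/w23.png

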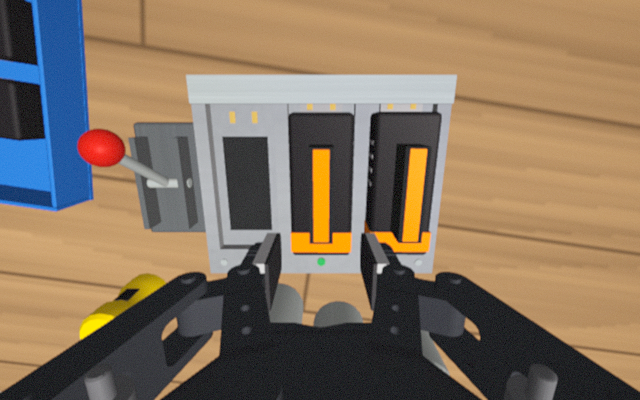

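Both flat packs read level and home: origins at (0.5548, 0.0030, 0.0448) and (0.5414, 0.0859, 0.0448). Next is the lever; the knob is at (0.5345, -0.1735, 0.139).

```bash
cat >> h.py <<'E'
def dl(x,y,z): 
    D=Ro.from_euler('z',YAW,degrees=True).as_matrix(); return D@np.array([x,y,0])+np.array([BAY[1][0],BAY[1][1],z])
E
python3 - <<'E'
from h import *
r1,st=plan(dl(-.095,-.172,.20),toolR(8.6)); r2,st=plan(dl(-.095,-.172,.102),toolR(8.6),n=4,start=st); show(r1+r2)
E
```

```text
[[0.4,-0.72,-0.03,0,0,0],[0.4,-0.72,-0.03,0,0,0],[0.39,-0.71,-0.03,0,0,0],[0.4,-0.72,-0.03,0,0,0],[0.4,-0.72,-0.03,0,0,-0.01],[0.4,-0.72,-0.03,0.01,0,0],[0,0,0.61,0,0,0],[0,0,0.62,0,0,0],[0,0,0.61,0,0,0],[0,0,0.61,0,0,0]]
```

>>> {"name": "jog_arm", "arguments": {
  "plan": [
    [[0.4,-0.72,-0.03,0,0,0],[0.4,-0.72,-0.03,0,0,0],[0.4,-0.72,-0.03,0,0,0],[0.4,-0.72,-0.03,0,0,0],[0.4,-0.72,-0.03,0,0,0],[0.4,-0.72,-0.03,0,0,0],[0,0,0,0,0,0],[0,0,0,0,0,0]]
  ],
  "grip": -1,
  "squeeze": 30
}}

```text
time_s: 44.1
position: [0.4854, -0.1818, 0.1998]
tool_rot: [[-0.989, -0.147, -0.001], [-0.147, 0.989, 0.002], [0.001, 0.002, -1.0]]
ft_force: [-0.2, 0.5, -0.5]
grip_width: 0.0002
```

```bash
python3 - <<'E'
from h import *
s=env.observe();print(s['time_s'],s['position'],s['grip_width'],s['ft_force'],dl(-.095,-.172,.2))
c=cam('wrist'); im,d=vision.get_image('wrist');save('w24',im)
r2,st=plan(dl(-.095,-.172,.102),toolR(8.6),n=4); show(r2)
E
```

```text
44.1 [ 0.48540143 -0.18183512  0.19981194] 0.0002402732285396943 [-0.22164801  0.5206564  -0.47901543] [ 0.48588822 -0.18107196  0.2       ]
[[0,0,0.61,0,0,0],[0,0,0.61,0.01,0,0],[-0.01,0,0.62,0,0,-0.01],[0,0,0.61,0,0,0]]
```

View pics/w24.png

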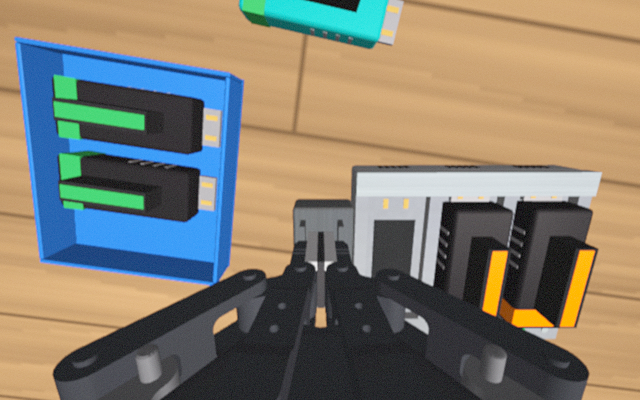

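>>> {"name": "jog_arm", "arguments": {
  "plan": [
    [[0,0,0.6,0,0,0],[0,0,0.6,0,0,0],[0,0,0.65,0,0,0],[0,0,0.6,0,0,0],[0,0,0,0,0,0],[-0.3,0,0,0,0,0],[-0.2,0,0,0,0,0],[-0.2,0,0,0,0,0],[-0.2,0,0,0,0,0],[0,0,0,0,0,0]]
  ]
}}

```text
time_s: 45.15
position: [0.5225, -0.1762, 0.103]
tool_rot: [[-0.989, -0.149, 0.001], [-0.149, 0.989, -0.0], [-0.001, -0.0, -1.0]]
ft_force: [-2.2, -1.1, 0.2]
grip_width: 0.0001
```

>>> {"name": "jog_arm", "arguments": {
  "plan": [
    [[-0.2,0,0,0,0,0],[-0.2,0,0,0,0,0],[-0.2,0,0,0,0,0],[-0.2,0,0,0,0,0],[-0.2,0,0,0,0,0],[-0.2,0,0,0,0,0],[-0.2,0,0,0,0,0],[0,0,0,0,0,0]]
  ]
}}

```text
time_s: 45.95
position: [0.5776, -0.1678, 0.1023]
tool_rot: [[-0.989, -0.149, 0.0], [-0.149, 0.989, 0.0], [-0.0, 0.0, -1.0]]
ft_force: [-3.2, -0.2, 1.6]
grip_width: 0.0001
```

```bash
cat > knob.py <<'E'
from h import *
s=env.observe();D=Ro.from_euler('z',YAW,degrees=True).as_matrix();print(s['time_s'],'local',((np.array(s['position'])-[BAY[1][0],BAY[1][1],0])@D).round(4),'F local',(np.array(s['ft_force'])@D).round(2))
for n in ['scene','top']:
    im,d=vision.get_image(n);W=cloud(n,d); h=cv2.cvtColor(im,cv2.COLOR_RGB2HSV)
    L=(W-[BAY[1][0],BAY[1][1],0])@D
    m=((h[...,0]<8)|(h[...,0]>170))&(h[...,1]>130)&(h[...,2]>60)&(abs(L[...,0])<.09)&(abs(L[...,1]+.172)<.04)&(L[...,2]>.1)
    P=L[m]
    if len(P): print(n,len(P),P.mean(0).round(4),P.max(0).round(4))
    if n=='scene':
        u,v=proj('scene',dl(0,-.172,.14))[0].astype(int); import sys; save(sys.argv[1],cv2.resize(im[v-45:v+45,u-60:u+60],None,fx=6,fy=6,interpolation=2))
E
python3 knob.py k1
```

```text
45.95 local [-0.0023 -0.1726  0.1023] F local [-3.2   0.33  1.59]
scene 65 [ 0.0285 -0.1658  0.1524] [ 0.0417 -0.155   0.1634]
```

View pics/k1.png

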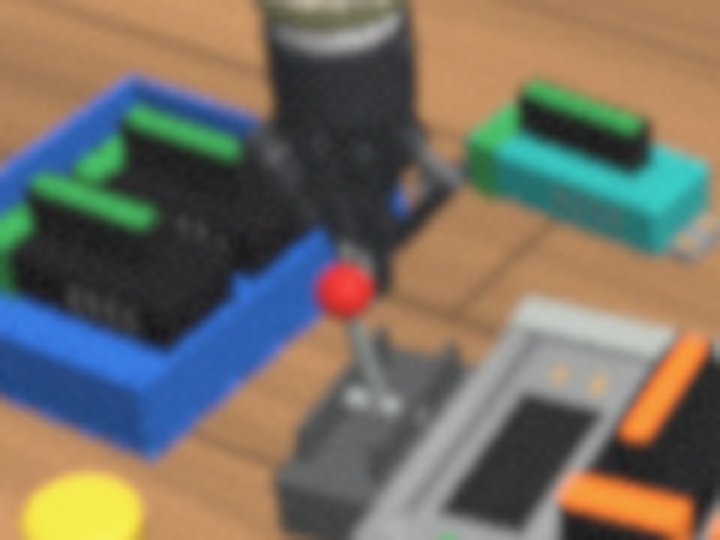

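The fingers are carrying the red knob (345,290 in the crop) over. I'll continue gently to the stop.

>>> {"name": "jog_arm", "arguments": {
  "plan": [
    [[-0.12,0,0,0,0,0],[-0.12,0,0,0,0,0],[-0.12,0,0,0,0,0],[-0.1,0,0,0,0,0],[0,0,0,0,0,0],[0,0,0,0,0,0]]
  ]
}}

```text
time_s: 46.65
position: [0.595, -0.1651, 0.1025]
tool_rot: [[-0.989, -0.149, -0.0], [-0.149, 0.989, 0.001], [-0.0, 0.001, -1.0]]
ft_force: [-3.7, -1.1, -3.1]
grip_width: 0.0001
```

>>> {"name": "jog_arm", "arguments": {
  "plan": [
    [[-0.05,0,0,0,0,0],[-0.05,0,0,0,0,0],[0,0,0,0,0,0]]
  ]
}}

```text
time_s: 46.95
position: [0.5991, -0.1646, 0.1026]
tool_rot: [[-0.989, -0.149, 0.0], [-0.149, 0.989, 0.0], [-0.0, 0.0, -1.0]]
ft_force: [-5.0, -0.1, -3.0]
grip_width: 0.0
```

```bash
python3 knob.py k2
```

```text
46.95 local [ 0.0194 -0.1727  0.1026] F local [-4.96  0.61 -2.95]
scene 67 [ 0.0511 -0.1666  0.1447] [ 0.0625 -0.156   0.1547]
```

>>> {"name": "jog_arm", "arguments": {
  "plan": [
    [[-0.04,0,0,0,0,0],[-0.03,0,0,0,0,0],[0,0,0,0,0,0]]
  ]
}}

```text
time_s: 47.35
position: [0.6007, -0.1643, 0.1024]
tool_rot: [[-0.989, -0.148, -0.003], [-0.148, 0.989, 0.0], [0.002, 0.001, -1.0]]
ft_force: [-9.3, -2.9, -2.1]
grip_width: 0.0002
```

```bash
python3 knob.py k3
```

```text
47.35 local [ 0.0211 -0.1726  0.1024] F local [-9.61 -1.44 -2.14]
scene 66 [ 0.0531 -0.1662  0.1439] [ 0.0659 -0.1562  0.1511]
```

>>> {"name": "jog_arm", "arguments": {
  "plan": [
    [[-0.04,0,0,0,0,0],[0,0,0,0,0,0],[0,0,0,0,0,0]]
  ]
}}

```text
time_s: 47.75
position: [0.6013, -0.1642, 0.1022]
tool_rot: [[-0.989, -0.148, -0.005], [-0.148, 0.989, 0.001], [0.005, 0.001, -1.0]]
ft_force: [-13.8, -2.8, -2.4]
grip_width: -0.0005
```

```bash
python3 knob.py k4
```

```text
47.75 local [ 0.0216 -0.1726  0.1022] F local [-14.09  -0.7   -2.38]
scene 66 [ 0.0531 -0.1659  0.1432] [ 0.0657 -0.1541  0.1529]
```

View pics/k4.png

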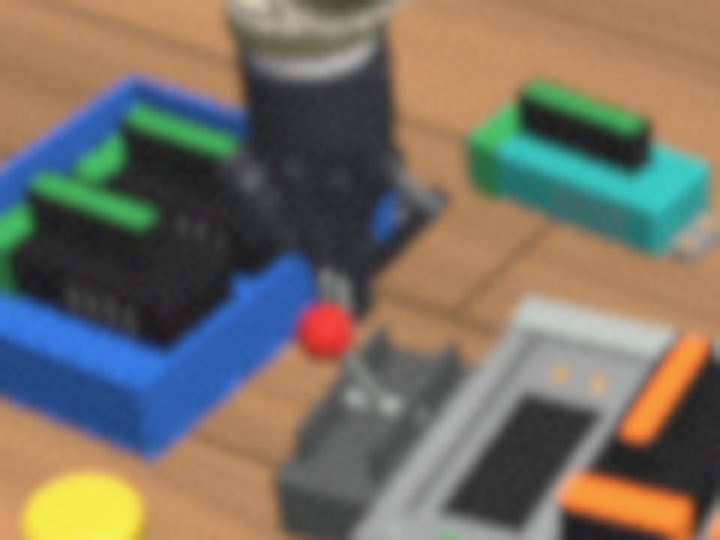

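The lever is hard against its stop: the force rose to 14 N with no further knob travel. Now I'll back off so it springs back.

>>> {"name": "jog_arm", "arguments": {
  "plan": [
    [[0.3,0,0,0,0,0],[0.4,0,0,0,0,0],[0.4,0,0,0,0,0],[0.4,0,0,0,0,0],[0.4,0,0,0,0,0],[0.4,0,0,0,0,0],[0.4,0,0,0,0,0],[0.4,0,0,0,0,0],[0.2,0,-0.2,0,0,0],[0,0,-0.5,0,0,0]]
  ]
}}

```text
time_s: 48.85
position: [0.4726, -0.1836, 0.131]
tool_rot: [[-0.989, -0.148, 0.001], [-0.148, 0.989, 0.001], [-0.001, 0.001, -1.0]]
ft_force: [-0.1, 0.2, 0.2]
grip_width: -0.0002
```

>>> {"name": "jog_arm", "arguments": {
  "plan": [
    [[0,0,-0.7,0,0,0],[0,0,-0.7,0,0,0],[0.3,0,-0.7,0,0,0],[0.6,0,-0.5,0,0,0],[0.6,0,0,0,0,0],[0,0,0,0,0,0],[0,0,0,0,0,0]]
  ]
}}

```text
time_s: 49.55
position: [0.4142, -0.1928, 0.2357]
tool_rot: [[-0.989, -0.148, 0.003], [-0.148, 0.989, -0.001], [-0.003, -0.001, -1.0]]
ft_force: [0.5, -0.0, 0.4]
grip_width: -0.0001
```

```bash
python3 knob.py k5; python3 - <<'E'
from h import *
s=env.observe();print(s['time_s'],s['position'],s['ft_force'])
im,d=vision.get_image('top');W=cloud('top',d);save('t5',im)
for q in ['charged1','flat1','can1','mallet_head']:
  for r in spotter.trace('top',q):
    if r['score']<.3: continue
    P=W[r['pixels']];P=P[~np.isnan(P[:,0])]
    try:
        o,X,n,i=posefit(W,r['pixels']); print(q,round(r['score'],2),np.round(r['rect']),o.round(4),X.round(3),n.round(3),np.round(i,4))
    except Exception as e: print(q,round(r['score'],2),np.round(r['rect']),np.median(P,0).round(3))
im,d=vision.get_image('scene');save('s5',im)
E
```

```text
49.55 local [-0.1677 -0.1729  0.2357] F local [ 0.48 -0.09  0.35]
scene 53 [-0.0375 -0.1653  0.1443] [-0.0277 -0.1549  0.1522]
top 93 [-0.0466 -0.1678  0.1471] [-0.0315 -0.1552  0.1553]
49.65 [ 0.41431142 -0.19262873  0.23488507] [ 0.94655491 -0.45978032 -0.69719669]
charged1 0.66 [462. 186. 507. 213.] [ 0.5261 -0.4054  0.0038] [0.011 1.    0.004] [ 0.015 -0.004  1.   ] [9.10e-02 2.18e-02 2.28e+02 3.65e+02]
charged1 0.47 [494. 218. 510. 238.] [ 0.436 -0.462  0.044]
charged1 0.4 [289. 147. 414. 238.] [ 0.5486 -0.027   0.0041] [ 0.146 -0.989 -0.001] [-0.124 -0.02   0.992] [3.277e-01 1.853e-01 6.250e+02 1.294e+03]
flat1 0.92 [131. 245. 184. 296.] [ 0.3401  0.5357 -0.0007] [ 0.678 -0.735  0.001] [0.007 0.008 1.   ] [8.99e-02 2.37e-02 2.54e+02 5.99e+02]
flat1 0.89 [325. 166. 356. 221.] [0.5544 0.0047 0.0436] [0.988 0.154 0.002] [-0.005  0.018  1.   ] [9.03e-02 2.23e-02 2.36e+02 5.83e+02]
flat1 0.76 [298. 174. 327. 227.] [0.5416 0.0877 0.0437] [ 0.99   0.143 -0.001] [-0.001  0.013  1.   ] [9.12e-02 2.19e-02 2.45e+02 5.91e+02]
flat1 0.66 [142. 150. 187. 205.] [ 0.6136  0.5286 -0.0011] [ 0.885  0.465 -0.002] [ 0.014 -0.023  1.   ] [9.14e-02 2.37e-02 2.29e+02 4.91e+02]
can1 0.7 [276. 109. 303. 139.] [0.753 0.154 0.111]
can1 0.67 [337. 108. 365. 140.] [ 0.741 -0.023  0.112]
can1 0.6 [313. 102. 333. 136.] [0.755 0.065 0.111]
mallet_head 0.76 [399. 110. 428. 142.] [ 0.751 -0.209  0.092]
```

View pics/t5.png

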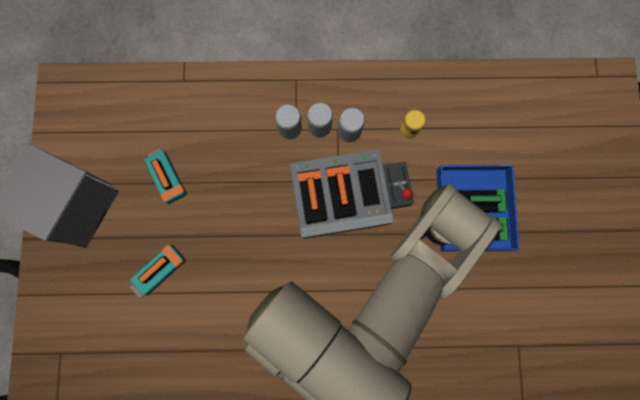

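View pics/s5.png

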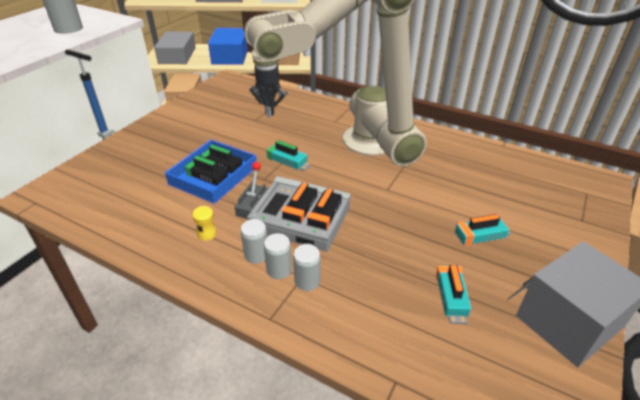

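The work reads complete. There is plenty of time left, so I'll take one look under the flap of the grey box before handing in, in case a third flat pack is inside.

```bash
python3 - <<'E'
from h import *
R1=toolR(-27.4)@Ro.from_euler('x',-30,degrees=True).as_matrix()
c=np.array([.39,.51,.19]); p=c-R1@np.array([.0663,0,-.1665]); print(p,R1.round(2).tolist())
r1,st=plan([.41,.2,.24],toolR(-10)); r2,st=plan([.45,.48,.17],R1,start=st); r3,st=plan(p,R1,start=st); show(r1+r2+r3)
E
```

```text
[0.48717379 0.55339939 0.04580677] [[-0.89, 0.4, 0.23], [0.46, 0.77, 0.44], [0.0, 0.5, -0.87]]
[[-0.12,0.88,-0.01,0,0,0.2],[-0.1,0.89,-0.01,0,0,0.19],[-0.07,0.89,-0.02,0,0,0.2],[-0.05,0.89,-0.01,0,0,0.2],[-0.02,0.89,-0.01,0,0,0.19],[0.01,0.89,-0.01,0,0,0.2],[0.03,0.9,-0.01,0,0,0.19],[0.06,0.89,-0.02,0,0,0.2],[0.08,0.88,-0.01,0,0,0.2],[0.11,0.89,-0.01,0,0,0.19]]
[[0.14,0.88,-0.01,0,0,0.2],[0.03,0.79,0.19,-0.38,-0.06,0.22],[0.05,0.77,0.24,-0.39,-0.06,0.22],[0.08,0.75,0.29,-0.38,-0.06,0.22],[0.11,0.73,0.32,-0.39,-0.06,0.22],[0.13,0.71,0.37,-0.38,-0.05,0.22],[0.16,0.69,0.4,-0.39,-0.06,0.22],[0.19,0.65,0.44,-0.38,-0.06,0.22],[0.21,0.62,0.48,-0.38,-0.06,0.22],[0.24,0.58,0.5,-0.39,-0.06,0.22]]
[[0,0.05,0.74,0,0,0],[0.01,0.04,0.75,0,0,0],[0,0.05,0.74,0,0,0],[0.01,0.04,0.75,0,0,0],[0,0.05,0.74,0,0,0]]
```

>>> {"name": "jog_arm", "arguments": {
  "plan": [
    [[-0.12,0.88,-0.01,0,0,0.2],[-0.1,0.89,-0.01,0,0,0.19],[-0.07,0.89,-0.02,0,0,0.2],[-0.05,0.89,-0.01,0,0,0.2],[-0.02,0.89,-0.01,0,0,0.19],[0.01,0.89,-0.01,0,0,0.2],[0.03,0.9,-0.01,0,0,0.19],[0.06,0.89,-0.02,0,0,0.2],[0.08,0.88,-0.01,0,0,0.2],[0.11,0.89,-0.01,0,0,0.19]]
  ]
}}

```text
time_s: 50.95
position: [0.4103, 0.1659, 0.2396]
tool_rot: [[-0.989, 0.146, 0.001], [0.146, 0.989, 0.0], [-0.001, 0.001, -1.0]]
ft_force: [0.7, -0.8, -0.9]
grip_width: -0.0003
```

>>> {"name": "jog_arm", "arguments": {
  "plan": [
    [[0.14,0.88,-0.01,0,0,0.2],[0.03,0.79,0.19,-0.38,-0.06,0.22],[0.05,0.77,0.24,-0.39,-0.06,0.22],[0.08,0.75,0.29,-0.38,-0.06,0.22],[0.11,0.73,0.32,-0.39,-0.06,0.22],[0.13,0.71,0.37,-0.38,-0.05,0.22],[0.16,0.69,0.4,-0.39,-0.06,0.22],[0.19,0.65,0.44,-0.38,-0.06,0.22],[0.21,0.62,0.48,-0.38,-0.06,0.22],[0,0,0,0,0,0]]
  ]
}}

```text
time_s: 51.95
position: [0.4446, 0.4505, 0.1756]
tool_rot: [[-0.903, 0.382, 0.197], [0.43, 0.809, 0.402], [-0.006, 0.447, -0.894]]
ft_force: [-0.3, -0.5, -0.3]
grip_width: 0.0003
```

```bash
python3 - <<'E'
from h import *
s=env.observe();print(s['time_s'],s['position'],np.round(s['tool_rot'],2).tolist(),np.round(s['q'],1))
im,d=vision.get_image('wrist');save('w25',im)
E
```

```text
51.95 [0.44455741 0.4504788  0.17563875] [[-0.9, 0.38, 0.2], [0.43, 0.81, 0.4], [-0.01, 0.45, -0.89]] [ 27.7  21.5  85.7  19.5  52.4 -46.1]
```

View pics/w25.png

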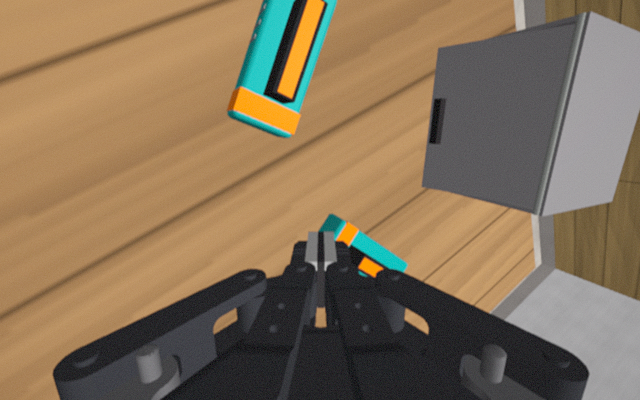

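The flap hangs nearly closed, so the inside can't be seen from here. The box is out of reach and isn't in the list of things, so I'm treating it as scenery. I'll run one last check and hand in.

```bash
python3 - <<'E'
from h import *
im,d=vision.get_image('top');W=cloud('top',d);save('t6',im)
for q in ['charged1','flat1']:
  for r in spotter.trace('top',q):
    if r['score']<.4: continue
    try: o,X,n,i=posefit(W,r['pixels']); print(q,round(r['score'],2),o.round(4),n.round(3),np.round(i[:2],3))
    except Exception as e: print(q,'nofit')
print(env.observe()['ft_force']); print(close_job())
E
```

```text
charged1 0.94 [ 0.293  -0.2131 -0.0013] [0.002 0.007 1.   ] [0.09  0.022]
charged1 0.67 [ 0.4436 -0.4034  0.0035] [0.005 0.001 1.   ] [0.091 0.021]
charged1 0.58 [ 0.5276 -0.4055  0.0038] [-0.002  0.     1.   ] [0.091 0.022]
flat1 0.97 [0.554  0.006  0.0441] [-0.001 -0.004  1.   ] [0.09  0.022]
flat1 0.86 [0.5407 0.0888 0.0441] [ 0.005 -0.003  1.   ] [0.091 0.022]
flat1 0.73 [ 0.6141  0.5261 -0.0007] [-0.009  0.008  1.   ] [0.091 0.023]
flat1 0.67 [ 0.3328  0.5438 -0.0008] [0.018 0.002 1.   ] [0.072 0.023]
[ 0.33769255  0.51791881 -0.26852766]
the job is handed in; nothing more can be done
None
```

The changeover is done and handed in, at about 52 s on the robot's clock. Both charged packs I found are flat, ridge up, on the crate floor. Both flat packs I found were hooked under the lip and rotated down, level and home, in bays 1 and 2. Bay 0 is empty.

**Lever:** I pushed it last, until the force rose to 14 N with no more knob travel. It sprang back; afterwards the top camera put the knob at its rest position.

**Last checks:** The two flat packs were about 0.5 mm from floor height and level within a degree. The wrist camera put them within 1 mm of the bay points; the top camera reads about 3 mm off in y throughout. The charged packs also read flat. The arm touched nothing. The cans and mallet head read the same positions as at the start, and I did not touch them or the turquoise look-alikes.

**What went wrong or disagreed:**
- **Dropped pack:** The first charged pack slipped out of a too-shallow grip and fell back onto its own bay. I picked it up again and placed it. The cause was that the real fingertips sit about 26 mm behind the reported tool point, and I allowed for that afterwards.
- **Moved pack:** One flat pack was knocked aside during the run, so I measured it again before picking it up.
- **Not checked:** I could not see inside the grey flap box at the table's edge. It is out of reach and not in the list of things, so I took it as scenery and took the count to be two charged and two flat packs.

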